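# Load the battery caddy and lock its keeper

## Task

Get the battery caddy ready for the van: slide the keeper plate back off its two studs and set it aside, then put every battery pack on the bench into a pocket of the caddy, toe first under the yellow lip and rocked down until it sits flat. Then put the keeper back with its keyholes over the stud heads and slide it fully home towards the packs so that it locks them in, and leave the other things on the bench alone.

Things in the scene. Friction and masses are not known exactly. Their poses are not given: they have to be found in the camera images.
- pack1_c (a point): red battery pack, 0.4 kg, upright on the bench (2 or 3 packs are present). Black foot 100 (x) x 46 (y) x 12 mm high; red body centred on it, 70 (x) x 46 (y, grip here) x 48 mm high; 60 mm tall in all. So the foot sticks out 15 mm as a toe at either end; both ends are alike. Point: its centre, 30 mm above its underside; x along its length, z up.
- pack2_c (a point): red battery pack, 0.4 kg, upright on the bench (2 or 3 packs are present). Black foot 100 (x) x 46 (y) x 12 mm high; red body centred on it, 70 (x) x 46 (y, grip here) x 48 mm high; 60 mm tall in all. So the foot sticks out 15 mm as a toe at either end; both ends are alike. Point: its centre, 30 mm above its underside; x along its length, z up.
- pack3_c (a point): red battery pack, 0.4 kg, upright on the bench (2 or 3 packs are present). Black foot 100 (x) x 46 (y) x 12 mm high; red body centred on it, 70 (x) x 46 (y, grip here) x 48 mm high; 60 mm tall in all. So the foot sticks out 15 mm as a toe at either end; both ends are alike. Point: its centre, 30 mm above its underside; x along its length, z up.
- caddy: blue caddy fixed to the bench, 190 (x) x 260 mm (y). Origin: centre of its underside; x points to the end with the yellow lip. Three pockets 80 mm apart along y, each 103 (x = -23 to 80 mm) x 49 mm, floor 6 mm and walls 20 mm above the bench. From x = -98 to -23 mm: flat deck, 20 mm above the bench, with two studs. The bench around 0.43 m ahead, 0.33 m left of the robot is clear.
- lip (a point): middle of the yellow lip's inner edge, at its underside (caddy x = 72, y = 0, z = 24 mm). The lip overhangs all pockets by 8 mm, up to the end wall at x = 80 mm; its top is at z = 29 mm. A pack cannot go straight down: tilted about 13 degrees, its lower toe goes down behind the lip, then forward under it to the wall; then its other end is rocked down flat.
- pocket1 (a point): where the centre point of a pack is when it sits flat in the pocket at y = -80 mm of the caddy (36 mm above the bench); axes as the caddy's. Any pack fits any pocket, either way round.
- pocket2 (a point): where the centre point of a pack is when it sits flat in the pocket at y = 0 mm of the caddy (36 mm above the bench); axes as the caddy's. Any pack fits any pocket, either way round.
- pocket3 (a point): where the centre point of a pack is when it sits flat in the pocket at y = 80 mm of the caddy (36 mm above the bench); axes as the caddy's. Any pack fits any pocket, either way round.
- stud1 (a point): top centre of the steel stud at caddy x = -51, y = -40 mm, 34.5 mm above the bench: head 20 mm across and 6 mm thick, its underside 8.5 mm above the deck; shank 8 mm across.
- stud2 (a point): top centre of the steel stud at caddy x = -51, y = 40 mm, 34.5 mm above the bench: head 20 mm across and 6 mm thick, its underside 8.5 mm above the deck; shank 8 mm across.
- keeper_c (a point): keeper: loose aluminium plate 60 (x) x 200 (y) x 6 mm, 0.25 kg, front edge (+x) yellow, orange upright lug in the middle, 40 (x) x 20 mm (y, grip here), its top 50 mm above the plate's underside. Point: in the lug at the plate's centre, 25 mm above the plate's underside. Starts locked on the studs: to free it, slide it 18 mm towards the caddy's -x, then lift.
- keyhole1 (a point): centre of the large end (26 mm square) of the keeper's keyhole at keeper x = 10, y = -40 mm, at the plate's underside. From it a slot 12 mm wide runs towards the keeper's -x; at its end the stud's shank stands at keeper x = -8 mm.
- keyhole2 (a point): centre of the large end (26 mm square) of the keeper's keyhole at keeper x = 10, y = 40 mm, at the plate's underside. From it a slot 12 mm wide runs towards the keeper's -x; at its end the stud's shank stands at keeper x = -8 mm.
- lock (a point): where the keeper's point is when fully locked (caddy x = -43, y = 0, z = 45 mm); axes as the caddy's. To lock: lay the keeper on the deck 18 mm towards -x from here, large ends over the stud heads, then slide it 18 mm to the caddy's +x until the slots stop at the shanks; its yellow edge then covers the packs' rear toes.
- glue: white glue bottle, 64 mm across, 170 mm tall; loose, not part of the job, leave it alone. Origin: at its underside.
- jar: small amber screw jar, 48 mm across, 60 mm tall; loose, not part of the job, leave it alone. Origin: at its underside.
- tape: yellow tape measure, 65 x 35 x 62 mm; loose, not part of the job, leave it alone. Origin: at its underside.
- sander: cork-faced wooden sanding block, 110 x 60 x 40 mm; loose, not part of the job, leave it alone. Origin: at its underside.
- driver: screwdriver lying down; loose, not part of the job, leave it alone. Origin: at its underside.
- offcut: wooden board offcut, 200 x 70 x 18 mm; loose, not part of the job, leave it alone. Origin: at its underside.
Not all that is in view belongs to the job. Leave any turquoise look-alike of the part that bears pack1_c alone.

How it is judged:
By the outcome, as a careful person would: the job done as asked, in the order asked, and still so for the second after the job is handed in, with the robot touching nothing.
Of pack1, pack2, pack3 only 2 to 3 are there at a start; the rules pass over those that are not, and their reading is None.
At some moment in a run one of pack1, pack2, pack3, keeper may be knocked a few centimetres aside while the robot is not near it.
It also fails if it takes over 210 s, if anything falls off the work surface, if the arm or the gripper's body presses on something with over 40 N, if the wrist force passes 120 N, or if a joint passes its speed limit or range.

## Robot

A 6-joint arm with a two-finger parallel gripper is mounted at the origin on the work surface. World frame = base frame: x ahead of the robot, y to its left, z up, the work surface at z = 0. Lengths are in mm, angles in degrees, forces in N, time in s.
With the tool pointing down it reaches from about 300 to 750 mm from the base axis. Payload 8.5 kg.
Tool frame: the origin (TCP) lies midway between the tips of the shut fingers; the grasp point (between the pads) lies env.hold_point_z behind it (env.hold_point_z is the distance from the TCP to the grasp point, in mm); z points along the fingers, y is the line along which they close (so a half turn about z gives the same grasp; the last joint's range is limited). The gripper opens to 85 mm and grips with 20 to 120 N. Pads are 22 mm wide; open, the fingers measure 114 mm over their backs; the gripper's body (76 mm by 85 mm) begins 54 mm behind the grasp point. The pads swing forward as they close: fully open they stand 13 mm farther back than shut.
Start: joints at [-12.336, 21.807, 74.336, -0, 83.858, -12.336], TCP at [549.982, 0.002, 209.222] pointing down, gripper open.
Joint ranges: [-178.18, 178.18], [-50.72, 133.34], [12.68, 142.11], [-81.47, 261.47], [9.98, 163.14], [-165.26, 165.26]. Speed limits (degrees/s): [136.94, 136.94, 180, 180, 180, 180].

## Interface

Orientations are given as a 3x3 rotation matrix whose columns are the frame's x, y, z axes.
In Python, from workcell import telemetry, optics, env gives the robot as it stands.
- The arm moves only by the tool servo_tool, never from a script. Its argument "commands" is a list of rows, each an object of numbers: "ax", "ay", "az": the turn, a rotation vector about the tool's x, y, z in rad; "dx", "dy", "dz": the shift along the tool's x, y, z in m; "grip": the opening, from 0 (shut) to 1 (fully open). A call has 1 to 12 rows; each row shifts and turns the commanded pose from where the row before left it, along the tool's axes as they then stand; what a row does not reach is not made up. A row lasts 1/12 s, in which the tool goes at most 41.7 mm and 7.16 degrees, less where a joint would pass 70% of its speed; a pose out of reach is approached as far as the arm can. A call is refused whole if a number of a shift passes 0.0417 or a number of a turn 0.125, either way. A call with a gripper value outside its range is refused whole. The fingers move at their own pace and stop on an object; "newtons" is the grip in N (left out, the last holds). Time passes only in rows, so rows that do not move let the fingers close. It gives the time, the measured TCP pose, the force, the opening and the grip force at its end, in the units of the state.
- telemetry.sense(): the state, without advancing time (a new reading comes with each control period).
- optics.camera(name): name is "scene" or "side" or "wrist"; returns (picture, depth): 400x640x3 uint8, red, green, blue; 400x640 float32, mm along the optical axis (not along the pixel's ray), 0 where there is no reading.
- optics.camera_info(name): a dict with "mtx" (3x3 intrinsics, pixels), "world_to_cam" (4x4, takes a point from world to camera coordinates). Camera axes: x right, y down, z forward; pixel columns grow to the right and rows downward; lengths in mm; the calibration is good to about 2 mm. The wrist camera is an equidistant fisheye: a pixel r from the principal point sees the ray r / f radians off the axis. A picture is of the moment at which its call begins: read the wrist's pose just before it. camera_info takes no time and is no camera call; for the wrist camera it gives the pose at the moment of the call.
- env.job_done(): hands the job in; it is judged then, once.
The state is a dict: "t": time; "joint_positions": joint angles; "joint_velocities": joint speeds; "joint_torque": joint torques, N m; "tcp_pos": TCP position; "ee_rot": TCP orientation; "ft_force": force on the tool from outside, world axes, zero at the start; "moment": the same for the moment, N m; "gripper_width": finger opening in mm; "finger_force": force on a finger pad.
Only numpy, scipy, OpenCV 4.12 (cv2) and the standard library are available. Lean on these libraries where they do the work, as an engineer would, in place of code of your own. Each camera call takes 0.05 s, during which the arm holds its last target. There are 200 camera calls.

## Working session

There is one attempt and no reset: what is moved stays moved. The work goes in short steps, Python scripts to look and compute and a tool call to move; the robot and the scene stay as the last step left them, time stands still between calls to the robot, and variables do not carry over. Pictures are saved under pics/ and viewed, at most 14 in all, crops included, and the job is handed in when it is done.

Besides the shell and the picture viewer there is one more tool, called as a command line: name --argument value ..., lists and objects as JSON in quotes. servo_tool: Moves the arm, as the interface text tells. Its arguments: {"type":"object","properties":{"commands":{"type":"array","items":{"type":"object","properties":{"ax":{"type":"number"},"ay":{"type":"number"},"az":{"type":"number"},"dx":{"type":"number"},"dy":{"type":"number"},"dz":{"type":"number"},"grip":{"type":"number"}}}},"newtons":{"type":"number"}},"required":["commands"]}

```bash
mkdir -p pics; ls; cat > h.py <<'E'
import numpy as np, cv2
from workcell import telemetry, optics, env
def snap(n,f):
    ci=optics.camera_info(n); p,d=optics.camera(n)
    cv2.imwrite(f'pics/{f}.png',cv2.cvtColor(p,cv2.COLOR_RGB2BGR)); np.savez(f'pics/{f}.npz',d=d,p=p,K=ci['mtx'],T=ci['world_to_cam'])
    return p,d,ci
def world(f,u,v,z=None,d=None):
    q=np.load(f'pics/{f}.npz'); K,T=q['K'],q['T']
    r=np.array([(u-K[0,2])/K[0,0],(v-K[1,2])/K[1,1],1])
    R,t=T[:3,:3],T[:3,3]
    c=-R.T@t; w=R.T@r
    if z is not None: return c+w*(z-c[2])/w[2]
    return c+w*(q['d'][int(v),int(u)] if d is None else d)
E
python3 - <<'E'
from h import *
for n in('scene','side'):
    p,d,ci=snap(n,n+'0'); print(n,ci['mtx'],ci['world_to_cam'])
print(env.hold_point_z, telemetry.sense())
E
```

```text
pics
scene [[514.22794041   0.         308.44406386]
 [  0.         514.22794041 205.04090089]
 [  0.           0.           1.        ]] [[ 8.70386625e-01  4.92350653e-01 -4.23756889e-03 -4.79869474e+02]
 [ 3.66791499e-01 -6.54114332e-01 -6.61512235e-01 -1.93690432e+02]
 [-3.28467835e-01  5.74217098e-01 -7.49922400e-01  1.96689299e+03]
 [ 0.00000000e+00  0.00000000e+00  0.00000000e+00  1.00000000e+00]]
side [[517.53018038   0.         319.62214249]
 [  0.         517.53018038 195.54417615]
 [  0.           0.           1.        ]] [[-7.88296863e-01 -6.15242169e-01 -8.07023923e-03  4.25810001e+02]
 [-4.61648415e-01  6.00069824e-01 -6.53296983e-01  3.24407964e+02]
 [ 4.06778560e-01 -5.11266349e-01 -7.57058732e-01  1.39167436e+03]
 [ 0.00000000e+00  0.00000000e+00  0.00000000e+00  1.00000000e+00]]
18.700000000000003 {'t': 0.1, 'joint_positions': array([-1.23350749e+01,  2.18384247e+01,  7.43792429e+01,  6.37441001e-04,
        8.38579307e+01, -1.23351071e+01]), 'joint_velocities': array([-0.03279122,  0.00355073, -0.1094329 ,  0.06963799, -0.04619042,
        0.04170521]), 'joint_torque': array([ 3.76895419e-03, -4.49219084e+01, -2.31655884e+01, -2.33104493e-04,
        3.63802450e-03,  7.57992581e-06]), 'tcp_pos': array([5.49713259e+02, 7.03155940e-02, 2.08668277e+02]), 'ee_rot': array([[ 8.23772915e-07,  9.99999172e-01, -1.28661598e-03],
       [ 9.99999957e-01, -4.47211882e-07,  2.92675806e-04],
       [ 2.92674988e-04, -1.28661617e-03, -9.99999129e-01]]), 'ft_force': array([0.21028401, 0.02855683, 0.01774101]), 'moment': array([ 0.00231183, -0.01246551, -0.02418439]), 'finger_force': 0.0, 'gripper_width': 85.47516519298578}
```

View pics/scene0.png

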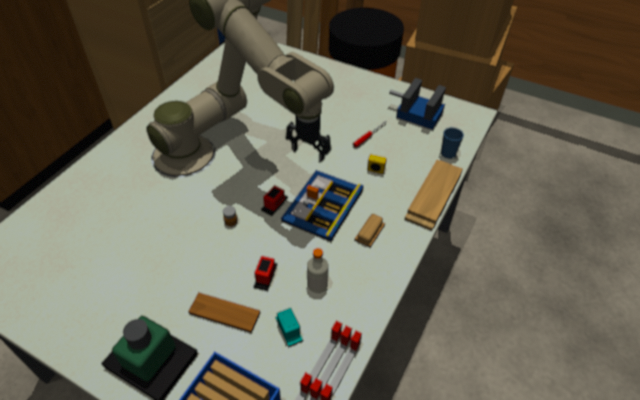

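View pics/side0.png

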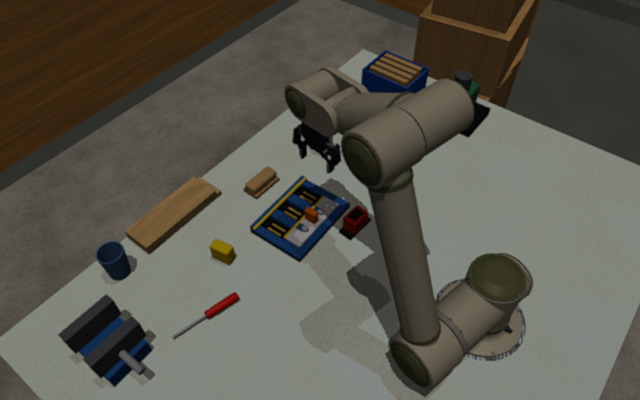

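The scene shows pack candidates at (274,198) and (265,271). The turquoise block at (289,325) is the look-alike and the red pieces around (345,335) are clamps. The caddy is at (322,205). I'll confirm in an enlarged crop and take a wrist view.

```bash
python3 - <<'E'
from h import *
p=cv2.imread('pics/scene0.png')[150:290,215:375]; s=cv2.imread('pics/side0.png')[165:265,240:380]
cv2.imwrite('pics/c1.png',cv2.resize(p,None,fx=5,fy=4.2857,interpolation=cv2.INTER_CUBIC) if 0 else cv2.resize(p,None,fx=4.2,fy=4.2,interpolation=cv2.INTER_CUBIC))
cv2.imwrite('pics/c2.png',cv2.resize(s,None,fx=5.5,fy=5.5,interpolation=cv2.INTER_CUBIC))
_,_,ci=snap('wrist','w0'); print(ci)
for f in('scene0','side0'):
    q=np.load(f'pics/{f}.npz');P=q['p'].astype(int);d=q['d']
    K,T=q['K'],q['T']; v,u=np.mgrid[:400,:640]
    r=np.stack([(u-K[0,2])/K[0,0],(v-K[1,2])/K[1,1],np.ones_like(u)],-1)*d[...,None]
    W=(r-T[:3,3])@T[:3,:3]
    m=((P[...,0]>80)&(P[...,1]<P[...,0]*.3)&(P[...,2]<P[...,0]*.3)&(d>0)).astype(np.uint8)
    n,l,st,c=cv2.connectedComponentsWithStats(m)
    for i in range(1,n):
        if st[i,4]>15:
            w=W[l==i]; print(f,c[i].round(),st[i,4],np.percentile(w,[5,50,95],axis=0).round().tolist())
E
```

```text
{'mtx': array([[309.70691629,   0.        , 322.02137026],
       [  0.        , 309.70691629, 202.69447614],
       [  0.        ,   0.        ,   1.        ]]), 'world_to_cam': array([[ 9.99998964e-01,  1.29229763e-04, -1.43353466e-03,
        -5.49636686e+02],
       [ 4.98132023e-04, -9.65487648e-01,  2.60448371e-01,
        -3.44513860e+01],
       [-1.35040233e-03, -2.60448816e-01, -9.65486712e-01,
         3.79444535e+02],
       [ 0.00000000e+00,  0.00000000e+00,  0.00000000e+00,
         1.00000000e+00]])}
scene0 [363. 139.] 77 [[557.0, 355.0, 16.0], [569.0, 391.0, 22.0], [581.0, 435.0, 29.0]]
scene0 [269. 198.] 22 [[422.0, -82.0, 55.0], [441.0, -76.0, 61.0], [457.0, -70.0, 64.0]]
scene0 [265. 268.] 169 [[557.0, -345.0, 54.0], [585.0, -323.0, 59.0], [599.0, -287.0, 64.0]]
scene0 [337. 327.] 56 [[854.0, -405.0, 65.0], [862.0, -393.0, 69.0], [869.0, -381.0, 73.0]]
scene0 [346. 332.] 66 [[882.0, -405.0, 65.0], [891.0, -394.0, 68.0], [900.0, -379.0, 72.0]]
scene0 [356. 337.] 67 [[913.0, -406.0, 65.0], [921.0, -395.0, 69.0], [930.0, -380.0, 73.0]]
scene0 [306. 380.] 78 [[853.0, -574.0, 64.0], [862.0, -563.0, 69.0], [870.0, -550.0, 74.0]]
scene0 [315. 385.] 92 [[876.0, -575.0, 49.0], [890.0, -562.0, 69.0], [900.0, -550.0, 73.0]]
scene0 [326. 391.] 93 [[907.0, -575.0, 50.0], [920.0, -563.0, 69.0], [930.0, -549.0, 72.0]]
side0 [222. 304.] 236 [[546.0, 364.0, 18.0], [559.0, 403.0, 24.0], [572.0, 446.0, 29.0]]
```

View pics/c1.png

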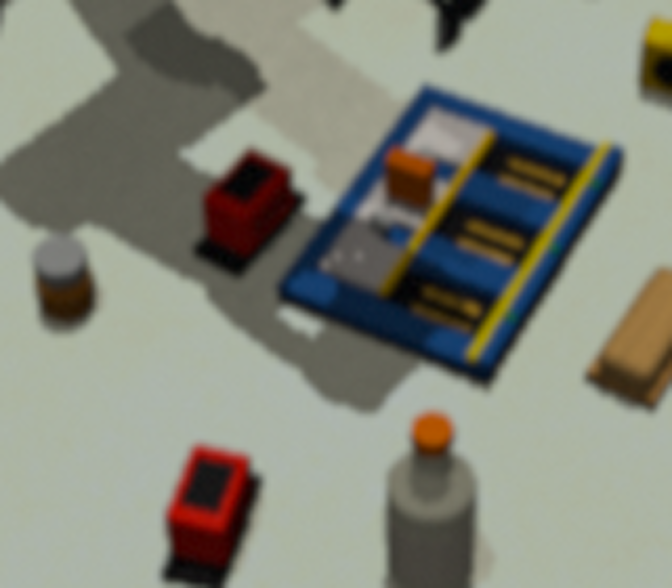

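View pics/w0.png

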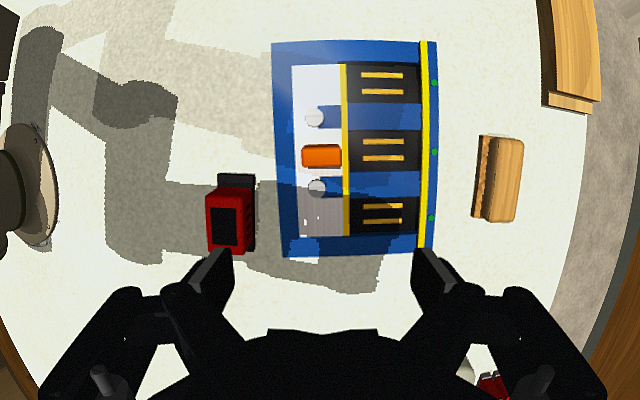

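Packs confirmed: pack A at crop1 (245,205) and pack B at crop1 (208,510). Both have a red body and a black foot; the only other block is turquoise. The wrist view shows caddy corners at (272,43), (437,41), (437,254) and (283,257), the orange lug top at (321,156), and pack A's top at (224,227).

```bash
cat >> h.py <<'E'
def ww(f,u,v,z):
    "wrist fisheye pixel -> world at height z"
    q=np.load(f'pics/{f}.npz'); K,T=q['K'],q['T']
    a=np.array([u-K[0,2],v-K[1,2]]); r=np.hypot(*a); th=r/K[0,0]
    ray=np.array([*(a/r*np.sin(th)),np.cos(th)]); R,t=T[:3,:3],T[:3,3]
    c=-R.T@t; w=R.T@ray
    return (c+w*(z-c[2])/w[2]).round(1)
def tool(v):
    "world delta(mm) -> tool axes (m)"
    return (telemetry.sense()['ee_rot'].T@np.array(v)/1000).round(4)
def crop(f,x0,y0,x1,y1,s,o):
    cv2.imwrite(f'pics/{o}.png',cv2.resize(cv2.imread(f'pics/{f}.png')[y0:y1,x0:x1],None,fx=s,fy=s,interpolation=cv2.INTER_CUBIC))
E
python3 - <<'E'
from h import *
for n,u,v,z in [('TL',272,43,20),('TR',437,41,20),('BR',437,254,20),('BL',283,257,20),('lipT',420,41,29),('lipB',418,249,29),
 ('lug tl',302,145,70),('tr',341,145,70),('br',341,167,70),('bl',302,167,70),('stud',315,118,34.5),('stud',317,187,34.5),('keepT',343,64,26),('keepB',348,236,26),
 ('pA',206,196,60),('pA',252,192,60),('pA',250,252,60),('pA',208,254,60)]: print(n,ww('w0',u,v,z))
crop('w0',195,30,455,270,3,'c3')
E
```

```text
TL [492.6 158.6  20. ]
TR [685.9 168.5  20. ]
BR [701.1 -99.9  20. ]
BL [ 500.3 -101.2   20. ]
lipT [661.3 163.4  29. ]
lipB [670.2 -87.7  29. ]
lug tl [530.1  42.2  70. ]
tr [568.4  42.2  70. ]
br [568.6  20.2  70. ]
bl [529.8  20.2  70. ]
stud [542.1  69.   34.5]
stud [544.   -7.8  34.5]
keepT [572.9 130.9  26. ]
keepB [581.1 -70.   26. ]
pA [422.3 -11.7  60. ]
pA [475.4  -7.5  60. ]
pA [468.3 -77.   60. ]
pA [416.4 -81.4  60. ]
```

View pics/c3.png

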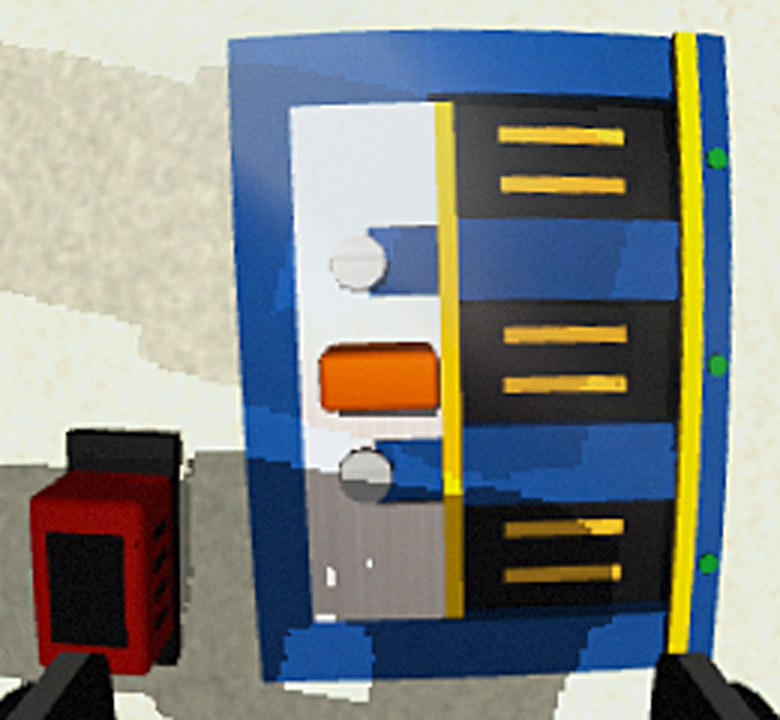

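Two packs are present. The caddy is at about (594,31) with yaw near 2°, and the lug is at (549,31). Next I turn the tool 88° and go for the lug.

servo_tool --commands '[{"az": 0.125,"grip": 0.45},{"az": 0.125},{"az": 0.125},{"az": 0.125},{"az": 0.125},{"az": 0.125},{"az": 0.125},{"az": 0.125},{"az": 0.125},{"az": 0.125},{"az": 0.125},{"az": 0.125}]' --newtons 40

```text
validation failed for argument at $.co...
```

servo_tool --commands '[{"az": 0.036},{"dx": 0.001,"dy": -0.031},{"dz": 0.03},{"dz": 0.03},{"dz": 0.02},{},{}]'

```text
validation failed for argument at $.co...
```

```bash
python3 - <<'E'
from h import *
snap('wrist','w1'); s=telemetry.sense(); print(s['tcp_pos'],s['ee_rot'].round(3).tolist(),s['gripper_width'],s['ft_force'])
q=np.load('pics/w1.npz'); print(-q['T'][:3,:3].T@q['T'][:3,3])
E
```

```text
[5.49806287e+02 3.52029706e-02 2.08867218e+02] [[0.0, 1.0, -0.001], [1.0, -0.0, 0.0], [0.0, -0.001, -1.0]] 85.50968346883786 [ 0.65582422 -0.35868158 -1.03358626]
[550.17984574  65.63132667 374.61704749]
```

View pics/w1.png

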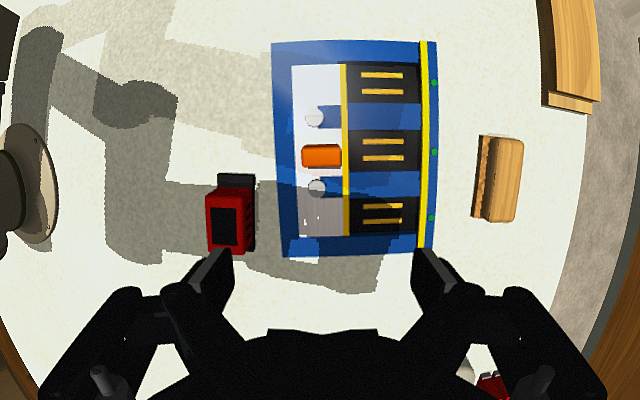

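The arm didn't move and the view is the same: both calls failed validation. I'll try rows with every field filled in.

servo_tool --commands '[{"dx": 0,"dy": 0,"dz": 0,"ax": 0,"ay": 0,"az": 0.125,"grip": 0.45},{"dx": 0,"dy": 0,"dz": 0,"ax": 0,"ay": 0,"az": 0.125,"grip": 0.45},{"dx": 0,"dy": 0,"dz": 0,"ax": 0,"ay": 0,"az": 0.125,"grip": 0.45},{"dx": 0,"dy": 0,"dz": 0,"ax": 0,"ay": 0,"az": 0.125,"grip": 0.45},{"dx": 0,"dy": 0,"dz": 0,"ax": 0,"ay": 0,"az": 0.125,"grip": 0.45},{"dx": 0,"dy": 0,"dz": 0,"ax": 0,"ay": 0,"az": 0.125,"grip": 0.45},{"dx": 0,"dy": 0,"dz": 0,"ax": 0,"ay": 0,"az": 0.125,"grip": 0.45},{"dx": 0,"dy": 0,"dz": 0,"ax": 0,"ay": 0,"az": 0.125,"grip": 0.45},{"dx": 0,"dy": 0,"dz": 0,"ax": 0,"ay": 0,"az": 0.125,"grip": 0.45},{"dx": 0,"dy": 0,"dz": 0,"ax": 0,"ay": 0,"az": 0.125,"grip": 0.45},{"dx": 0,"dy": 0,"dz": 0,"ax": 0,"ay": 0,"az": 0.125,"grip": 0.45},{"dx": 0,"dy": 0,"dz": 0,"ax": 0,"ay": 0,"az": 0.125,"grip": 0.45}]' --newtons 40

```text
t: 1.2
tcp_pos: [549.9, 0.0, 209.0]
ee_rot: [[0.998, 0.065, -0.0], [0.065, -0.998, 0.0], [-0.0, -0.0, -1.0]]
ft_force: [0.4, 0.6, 0.1]
gripper_width: 38.7
finger_force: 0.0
```

servo_tool --commands '[{"dx": 0,"dy": 0,"dz": 0,"ax": 0,"ay": 0,"az": 0.03,"grip": 0.45},{"dx": 0.001,"dy": -0.031,"dz": 0,"ax": 0,"ay": 0,"az": 0,"grip": 0.45},{"dx": 0,"dy": 0,"dz": 0.04,"ax": 0,"ay": 0,"az": 0,"grip": 0.45},{"dx": 0,"dy": 0,"dz": 0.04,"ax": 0,"ay": 0,"az": 0,"grip": 0.45},{"dx": 0,"dy": 0,"dz": 0,"ax": 0,"ay": 0,"az": 0,"grip": 0.45}]'

```text
t: 1.62
tcp_pos: [546.0, 31.9, 122.9]
ee_rot: [[0.999, 0.041, -0.013], [0.041, -0.999, 0.002], [-0.012, -0.002, -1.0]]
ft_force: [-1.1, 0.7, -1.0]
gripper_width: 38.5
finger_force: 0.0
```

```bash
python3 - <<'E'
from h import *
snap('wrist','w2'); s=telemetry.sense(); print(s['tcp_pos'],s['ee_rot'].round(3).tolist(),s['gripper_width'],s['ft_force'])
q=np.load('pics/w2.npz'); print(-q['T'][:3,:3].T@q['T'][:3,3])
E
```

```text
[547.87361973  31.37076107 126.74669475] [[0.999, 0.041, -0.007], [0.041, -0.999, 0.001], [-0.007, -0.001, -1.0]] 38.515570431202946 [ 0.56644213 -0.6271441   0.56917179]
[613.92677384  34.16372953 287.92434489]
```

View pics/w2.png

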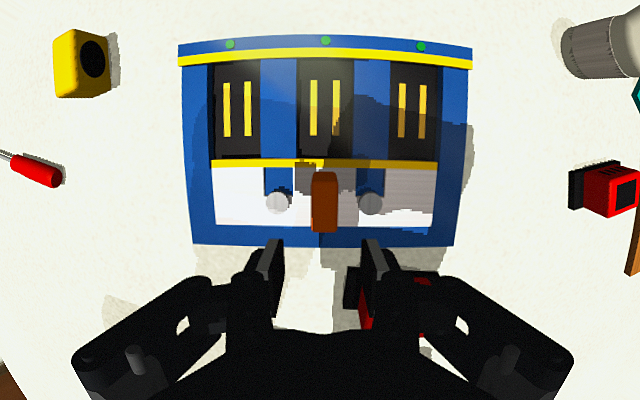

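Wrist view: studs at (277,203) and (370,203), lip inner edge from (178,66) to (473,69), lug top at (324,175)–(324,228), and pack B at (608,190).

```bash
python3 - <<'E'
from h import *
for n,u,v,z in [('lipL',180,66,29),('lipR',472,69,29),('stud2',277,203,34.5),('stud1',371,203,34.5),('rearL',193,244,20),('rearR',453,246,20),
 ('lug',314,174,70),('lug',335,174,70),('lugb',336,230,70),('lugb',312,230,70),('keepFL',211,165,26),('keepFR',437,168,26),
 ('divL',264,160,20),('divL2',297,160,20),('divR',344,160,20),('divR2',388,160,20),('pB',612,176,60),('pB',640,177,60),('pB foot',571,170,12),('pBfoot',570,206,12)]: print(n,ww('w2',u,v,z))
crop('w2',175,30,480,250,2.6,'c4')
E
```

```text
lipL [660.6 162.   29. ]
lipR [669.5 -96.3  29. ]
stud2 [540.4  70.2  34.5]
stud1 [543.7 -10.3  34.5]
rearL [489.7 159.   20. ]
rearR [ 498.5 -101.9   20. ]
lug [573.4  38.6  70. ]
lug [574.   23.6  70. ]
lugb [531.4  20.6  70. ]
lugb [530.6  38.7  70. ]
keepFL [570.6 132.   26. ]
keepFR [576.4 -69.9  26. ]
divL [575.1  84.2  20. ]
divL2 [575.9  54.9  20. ]
divR [577.6  14.   20. ]
divR2 [579.8 -25.1  20. ]
pB [ 592.3 -277.8   60. ]
pB [ 597.  -344.1   60. ]
pB foot [ 587.1 -254.1   12. ]
pBfoot [ 544.2 -264.7   12. ]
```

View pics/c4.png

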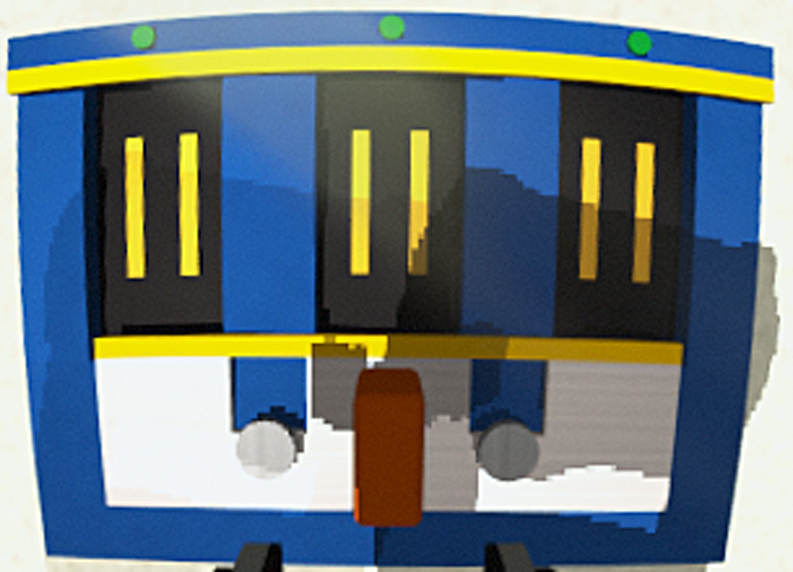

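servo_tool --commands '[{"dx": 0,"dy": 0.001,"dz": 0.03,"ax": 0,"ay": 0,"az": 0,"grip": 0.45},{"dx": 0,"dy": 0,"dz": 0.03,"ax": 0,"ay": 0,"az": 0,"grip": 0.45},{"dx": 0,"dy": 0,"dz": 0.02,"ax": 0,"ay": 0,"az": 0,"grip": 0.45},{"dx": 0,"dy": 0,"dz": 0.008,"ax": 0,"ay": 0,"az": 0,"grip": 0.45},{"dx": 0,"dy": 0,"dz": 0,"ax": 0,"ay": 0,"az": 0,"grip": 0.45},{"dx": 0,"dy": 0,"dz": 0,"ax": 0,"ay": 0,"az": 0,"grip": 0.45},{"dx": 0,"dy": 0,"dz": 0,"ax": 0,"ay": 0,"az": 0,"grip": 0.45},{"dx": 0,"dy": 0,"dz": 0,"ax": 0,"ay": 0,"az": 0,"grip": 0.45}]'

```text
t: 2.33
tcp_pos: [550.7, 29.8, 43.0]
ee_rot: [[0.999, 0.041, 0.003], [0.041, -0.999, -0.0], [0.003, 0.001, -1.0]]
ft_force: [-0.2, 0.4, 0.1]
gripper_width: 38.5
finger_force: 0.0
```

servo_tool --commands '[{"dx": 0,"dy": 0,"dz": 0,"ax": 0,"ay": 0,"az": 0,"grip": 0},{"dx": 0,"dy": 0,"dz": 0,"ax": 0,"ay": 0,"az": 0,"grip": 0},{"dx": 0,"dy": 0,"dz": 0,"ax": 0,"ay": 0,"az": 0,"grip": 0},{"dx": 0,"dy": 0,"dz": 0,"ax": 0,"ay": 0,"az": 0,"grip": 0},{"dx": 0,"dy": 0,"dz": 0,"ax": 0,"ay": 0,"az": 0,"grip": 0},{"dx": 0,"dy": 0,"dz": 0,"ax": 0,"ay": 0,"az": 0,"grip": 0}]' --newtons 50

```text
t: 2.83
tcp_pos: [550.2, 29.9, 42.4]
ee_rot: [[0.999, 0.041, 0.002], [0.041, -0.999, -0.0], [0.002, 0.0, -1.0]]
ft_force: [-1.2, -0.4, 6.3]
gripper_width: 18.5
finger_force: 49.1
```

servo_tool --commands '[{"dx": -0.005,"dy": 0,"dz": 0,"ax": 0,"ay": 0,"az": 0,"grip": 0},{"dx": -0.005,"dy": 0,"dz": 0,"ax": 0,"ay": 0,"az": 0,"grip": 0},{"dx": -0.004,"dy": 0,"dz": 0,"ax": 0,"ay": 0,"az": 0,"grip": 0},{"dx": -0.004,"dy": 0,"dz": 0,"ax": 0,"ay": 0,"az": 0,"grip": 0},{"dx": 0,"dy": 0,"dz": 0,"ax": 0,"ay": 0,"az": 0,"grip": 0},{"dx": 0,"dy": 0,"dz": 0,"ax": 0,"ay": 0,"az": 0,"grip": 0},{"dx": 0,"dy": 0,"dz": 0,"ax": 0,"ay": 0,"az": 0,"grip": 0}]'

```text
t: 3.42
tcp_pos: [532.4, 29.1, 42.4]
ee_rot: [[0.999, 0.041, 0.003], [0.041, -0.999, -0.001], [0.003, 0.001, -1.0]]
ft_force: [0.6, -0.6, 7.4]
gripper_width: 17.9
finger_force: 50.1
```

servo_tool --commands '[{"dx": 0,"dy": 0,"dz": -0.005,"ax": 0,"ay": 0,"az": 0,"grip": 0},{"dx": 0,"dy": 0,"dz": -0.005,"ax": 0,"ay": 0,"az": 0,"grip": 0},{"dx": 0,"dy": 0,"dz": -0.01,"ax": 0,"ay": 0,"az": 0,"grip": 0},{"dx": 0,"dy": 0,"dz": 0,"ax": 0,"ay": 0,"az": 0,"grip": 0},{"dx": 0,"dy": 0,"dz": 0,"ax": 0,"ay": 0,"az": 0,"grip": 0}]'

```text
t: 3.83
tcp_pos: [531.9, 29.3, 61.8]
ee_rot: [[0.999, 0.041, 0.001], [0.041, -0.999, -0.0], [0.001, 0.0, -1.0]]
ft_force: [-0.6, 0.2, -2.4]
gripper_width: 17.8
finger_force: 49.1
```

servo_tool --commands '[{"dx": 0,"dy": 0,"dz": -0.03,"ax": 0,"ay": 0,"az": 0,"grip": 0},{"dx": 0,"dy": 0,"dz": -0.03,"ax": 0,"ay": 0,"az": 0,"grip": 0},{"dx": -0.011,"dy": -0.038,"dz": 0,"ax": 0,"ay": 0,"az": 0,"grip": 0},{"dx": -0.011,"dy": -0.038,"dz": 0,"ax": 0,"ay": 0,"az": 0,"grip": 0},{"dx": -0.011,"dy": -0.038,"dz": 0,"ax": 0,"ay": 0,"az": 0,"grip": 0},{"dx": -0.011,"dy": -0.038,"dz": 0,"ax": 0,"ay": 0,"az": 0,"grip": 0},{"dx": -0.011,"dy": -0.038,"dz": 0,"ax": 0,"ay": 0,"az": 0,"grip": 0},{"dx": -0.011,"dy": -0.038,"dz": 0,"ax": 0,"ay": 0,"az": 0,"grip": 0},{"dx": -0.011,"dy": -0.038,"dz": 0,"ax": 0,"ay": 0,"az": 0,"grip": 0},{"dx": -0.011,"dy": -0.038,"dz": 0,"ax": 0,"ay": 0,"az": 0,"grip": 0},{"dx": 0,"dy": 0,"dz": 0.03,"ax": 0,"ay": 0,"az": 0,"grip": 0},{"dx": 0,"dy": 0,"dz": 0.03,"ax": 0,"ay": 0,"az": 0,"grip": 0}]'

```text
t: 4.83
tcp_pos: [430.9, 331.8, 61.3]
ee_rot: [[0.999, 0.045, 0.003], [0.045, -0.999, 0.002], [0.003, -0.001, -1.0]]
ft_force: [0.0, -1.0, -2.5]
gripper_width: 18.1
finger_force: 49.6
```

servo_tool --commands '[{"dx": 0,"dy": 0,"dz": 0,"ax": 0,"ay": 0,"az": 0,"grip": 0},{"dx": 0,"dy": 0,"dz": 0,"ax": 0,"ay": 0,"az": 0,"grip": 0},{"dx": 0,"dy": 0,"dz": 0,"ax": 0,"ay": 0,"az": 0,"grip": 0}]'

```text
t: 5.08
tcp_pos: [432.3, 329.4, 62.5]
ee_rot: [[0.999, 0.04, 0.001], [0.04, -0.999, 0.001], [0.001, -0.001, -1.0]]
ft_force: [-0.5, -0.2, -2.4]
gripper_width: 18.0
finger_force: 49.7
```

servo_tool --commands '[{"dx": 0,"dy": 0,"dz": 0.025,"ax": 0,"ay": 0,"az": 0,"grip": 0},{"dx": 0,"dy": 0,"dz": 0.01,"ax": 0,"ay": 0,"az": 0,"grip": 0},{"dx": 0,"dy": 0,"dz": 0.0045,"ax": 0,"ay": 0,"az": 0,"grip": 0},{"dx": 0,"dy": 0,"dz": 0,"ax": 0,"ay": 0,"az": 0,"grip": 0},{"dx": 0,"dy": 0,"dz": 0,"ax": 0,"ay": 0,"az": 0,"grip": 0},{"dx": 0,"dy": 0,"dz": 0,"ax": 0,"ay": 0,"az": 0,"grip": 0.45},{"dx": 0,"dy": 0,"dz": 0,"ax": 0,"ay": 0,"az": 0,"grip": 0.45},{"dx": 0,"dy": 0,"dz": 0,"ax": 0,"ay": 0,"az": 0,"grip": 0.45},{"dx": 0,"dy": 0,"dz": 0,"ax": 0,"ay": 0,"az": 0,"grip": 0.45},{"dx": 0,"dy": 0,"dz": 0,"ax": 0,"ay": 0,"az": 0,"grip": 0.45}]'

```text
t: 5.92
tcp_pos: [431.6, 329.5, 21.9]
ee_rot: [[0.999, 0.041, 0.0], [0.041, -0.999, 0.0], [0.0, -0.0, -1.0]]
ft_force: [0.1, -0.8, -0.1]
gripper_width: 38.9
finger_force: 0.0
```

servo_tool --commands '[{"dx": 0,"dy": 0,"dz": -0.03,"ax": 0,"ay": 0,"az": 0,"grip": 0.45},{"dx": 0,"dy": 0,"dz": -0.04,"ax": 0,"ay": 0,"az": 0,"grip": 0.45},{"dx": 0,"dy": 0,"dz": -0.04,"ax": 0,"ay": 0,"az": 0,"grip": 1},{"dx": 0,"dy": 0,"dz": -0.04,"ax": 0,"ay": 0,"az": 0,"grip": 1},{"dx": 0.01,"dy": 0.04,"dz": -0.02,"ax": 0,"ay": 0,"az": 0,"grip": 1},{"dx": 0.01,"dy": 0.04,"dz": 0,"ax": 0,"ay": 0,"az": 0,"grip": 1},{"dx": 0.01,"dy": 0.04,"dz": 0,"ax": 0,"ay": 0,"az": 0,"grip": 1},{"dx": 0.01,"dy": 0.04,"dz": 0,"ax": 0,"ay": 0,"az": 0,"grip": 1},{"dx": 0.01,"dy": 0.04,"dz": 0,"ax": 0,"ay": 0,"az": 0,"grip": 1},{"dx": 0.01,"dy": 0.04,"dz": 0,"ax": 0,"ay": 0,"az": 0,"grip": 1},{"dx": 0.01,"dy": 0.04,"dz": 0,"ax": 0,"ay": 0,"az": 0,"grip": 1},{"dx": 0.01,"dy": 0.04,"dz": 0,"ax": 0,"ay": 0,"az": 0,"grip": 1}]'

```text
t: 6.92
tcp_pos: [523.5, 14.5, 190.1]
ee_rot: [[0.999, 0.041, 0.0], [0.041, -0.999, 0.0], [0.0, 0.0, -1.0]]
ft_force: [0.6, 0.1, -0.3]
gripper_width: 85.6
finger_force: 0.0
```

servo_tool --commands '[{"dx": 0.005,"dy": 0.04,"dz": 0,"ax": 0,"ay": 0,"az": 0,"grip": 1},{"dx": 0.005,"dy": 0.04,"dz": 0,"ax": 0,"ay": 0,"az": 0,"grip": 1},{"dx": 0.005,"dy": 0.04,"dz": 0,"ax": 0,"ay": 0,"az": 0,"grip": 1},{"dx": 0.005,"dy": 0.04,"dz": 0,"ax": 0,"ay": 0,"az": 0,"grip": 1},{"dx": 0.005,"dy": 0.04,"dz": 0,"ax": 0,"ay": 0,"az": 0,"grip": 1},{"dx": 0.005,"dy": 0.04,"dz": 0,"ax": 0,"ay": 0,"az": 0,"grip": 1},{"dx": 0.005,"dy": 0.04,"dz": 0,"ax": 0,"ay": 0,"az": 0,"grip": 1},{"dx": 0.005,"dy": 0.04,"dz": 0,"ax": 0,"ay": 0,"az": 0,"grip": 1},{"dx": 0,"dy": 0,"dz": 0,"ax": 0,"ay": 0,"az": 0.125,"grip": 1},{"dx": 0,"dy": 0,"dz": 0,"ax": 0,"ay": 0,"az": 0.125,"grip": 1},{"dx": 0,"dy": 0,"dz": 0,"ax": 0,"ay": 0,"az": 0.125,"grip": 1},{"dx": 0,"dy": 0,"dz": 0,"ax": 0,"ay": 0,"az": 0.125,"grip": 1}]'

```text
t: 7.92
tcp_pos: [576.3, -301.8, 189.6]
ee_rot: [[0.893, -0.449, -0.0], [-0.449, -0.893, 0.0], [-0.001, -0.0, -1.0]]
ft_force: [0.2, 0.4, -0.6]
gripper_width: 85.5
finger_force: 0.0
```

servo_tool --commands '[{"dx": 0,"dy": 0,"dz": 0,"ax": 0,"ay": 0,"az": 0.125,"grip": 1},{"dx": 0,"dy": 0,"dz": 0,"ax": 0,"ay": 0,"az": 0.125,"grip": 1},{"dx": 0,"dy": 0,"dz": 0,"ax": 0,"ay": 0,"az": 0.125,"grip": 1},{"dx": 0,"dy": 0,"dz": 0,"ax": 0,"ay": 0,"az": 0.125,"grip": 1},{"dx": 0,"dy": 0,"dz": 0,"ax": 0,"ay": 0,"az": 0.125,"grip": 1},{"dx": 0,"dy": 0,"dz": 0,"ax": 0,"ay": 0,"az": 0.125,"grip": 1},{"dx": 0,"dy": 0,"dz": 0,"ax": 0,"ay": 0,"az": 0.125,"grip": 1},{"dx": 0,"dy": 0,"dz": 0,"ax": 0,"ay": 0,"az": 0,"grip": 1},{"dx": 0,"dy": 0,"dz": 0,"ax": 0,"ay": 0,"az": 0,"grip": 1}]'

```text
t: 8.67
tcp_pos: [576.4, -301.5, 189.8]
ee_rot: [[0.238, -0.971, -0.0], [-0.971, -0.238, 0.0], [-0.0, 0.0, -1.0]]
ft_force: [0.5, -0.3, 0.7]
gripper_width: 85.0
finger_force: 0.0
```

```bash
python3 - <<'E'
from h import *
snap('wrist','w3'); s=telemetry.sense(); print(s['tcp_pos'],s['ee_rot'].round(3).tolist(),s['joint_positions'].round())
q=np.load('pics/w3.npz'); print(-q['T'][:3,:3].T@q['T'][:3,3])
E
```

```text
[ 576.36517912 -301.52480945  189.84526183] [[0.238, -0.971, -0.0], [-0.971, -0.238, 0.0], [-0.0, 0.0, -1.0]] [-38.  33.  59.  -0.  89. 128.]
[ 592.27324845 -365.43856604  355.64529329]
```

View pics/w3.png

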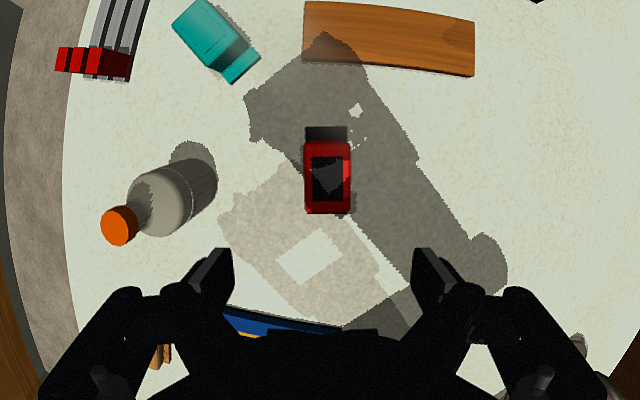

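Pack B: far toe edge from (306,127) to (347,127), body top from about (304,143) to (351,143) and down to (306,213)–(351,213). The black inlay is centred at (328,178).

```bash
python3 - <<'E'
from h import *
s=telemetry.sense(); R=s['ee_rot'];t=s['tcp_pos']
for n,u,v,z in [('toe',306,127,12),('toe',347,127,12),('top',304,143,60),('top',351,143,60),('top',306,213,60),('top',351,213,60),('inlay',328,178,60)]:
    w=ww('w3',u,v,z); print(n,w,(R.T@(w-t)).round(1))
P=np.load('pics/w3.npz')['p'].astype(int); m=((P[...,0]>70)&(P[...,1]<P[...,0]*.4)&(P[...,2]<P[...,0]*.4)).astype(np.uint8)[110:230,280:370]
ys,xs=np.nonzero(m); print(xs.min()+280,xs.max()+280,ys.min()+110,ys.max()+110, cv2.minAreaRect(np.c_[xs+280,ys+110].astype(np.float32)))
for r in range(135,220,6): 
    k=np.nonzero(m[r-110])[0]; print(r,k.min()+280 if len(k) else None,k.max()+280 if len(k) else None,end='; ')
E
```

```text
toe [ 607.7 -355.2   12. ] [ 59.6 -17.7 177.8]
toe [ 563.9 -366.    12. ] [ 59.7  27.5 177.8]
top [ 603.9 -341.3   60. ] [ 45.2 -17.3 129.8]
top [ 560.4 -352.1   60. ] [ 45.3  27.5 129.8]
top [ 586.2 -274.    60. ] [-24.4 -16.1 129.8]
top [ 542.5 -284.7   60. ] [-24.4  28.9 129.9]
inlay [ 573.5 -313.7   60. ] [ 11.2   5.7 129.8]
304 350 143 212 ((327.27349853515625, 177.26107788085938), (68.70235443115234, 45.96431350708008), 88.66777801513672)
135 None None; 141 None None; 147 304 349; 153 304 349; 159 304 349; 165 304 349; 171 307 350; 177 309 349; 183 308 349; 189 308 349; 195 343 349; 201 308 344; 207 305 340; 213 None None; 219 None None;
```

servo_tool --commands '[{"dx": 0.01,"dy": 0.0055,"dz": 0,"ax": 0,"ay": 0,"az": -0.02,"grip": 1},{"dx": 0,"dy": 0,"dz": 0.04,"ax": 0,"ay": 0,"az": 0,"grip": 1},{"dx": 0,"dy": 0,"dz": 0.04,"ax": 0,"ay": 0,"az": 0,"grip": 1},{"dx": 0,"dy": 0,"dz": 0.04,"ax": 0,"ay": 0,"az": 0,"grip": 1},{"dx": 0,"dy": 0,"dz": 0.03,"ax": 0,"ay": 0,"az": 0,"grip": 1},{"dx": 0,"dy": 0,"dz": 0.016,"ax": 0,"ay": 0,"az": 0,"grip": 1},{"dx": 0,"dy": 0,"dz": 0,"ax": 0,"ay": 0,"az": 0,"grip": 1},{"dx": 0,"dy": 0,"dz": 0,"ax": 0,"ay": 0,"az": 0,"grip": 1},{"dx": 0,"dy": 0,"dz": 0,"ax": 0,"ay": 0,"az": 0,"grip": 1}]'

```text
t: 9.47
tcp_pos: [574.2, -313.2, 25.6]
ee_rot: [[0.255, -0.967, 0.002], [-0.967, -0.255, -0.002], [0.002, -0.002, -1.0]]
ft_force: [-0.8, 0.3, -0.1]
gripper_width: 85.6
finger_force: 0.0
```

servo_tool --commands '[{"dx": 0,"dy": 0,"dz": 0,"ax": 0,"ay": 0,"az": 0,"grip": 0.4},{"dx": 0,"dy": 0,"dz": 0,"ax": 0,"ay": 0,"az": 0,"grip": 0.4},{"dx": 0,"dy": 0,"dz": 0,"ax": 0,"ay": 0,"az": 0,"grip": 0.4},{"dx": 0,"dy": 0,"dz": 0,"ax": 0,"ay": 0,"az": 0,"grip": 0.4},{"dx": 0,"dy": 0,"dz": 0,"ax": 0,"ay": 0,"az": 0,"grip": 0.4},{"dx": 0,"dy": 0,"dz": 0,"ax": 0,"ay": 0,"az": 0,"grip": 0.4},{"dx": 0,"dy": 0,"dz": 0,"ax": 0,"ay": 0,"az": 0,"grip": 0.4},{"dx": 0,"dy": 0,"dz": 0,"ax": 0,"ay": 0,"az": 0,"grip": 0.4}]' --newtons 60

```text
t: 10.13
tcp_pos: [574.0, -312.8, 25.2]
ee_rot: [[0.254, -0.967, 0.002], [-0.967, -0.254, -0.001], [0.002, -0.001, -1.0]]
ft_force: [0.0, 1.0, 5.9]
gripper_width: 44.0
finger_force: 61.6
```

servo_tool --commands '[{"dx": 0,"dy": 0,"dz": -0.04,"ax": 0,"ay": 0,"az": 0,"grip": 0.4},{"dx": 0,"dy": 0,"dz": -0.04,"ax": 0,"ay": 0,"az": 0,"grip": 0.4},{"dx": 0,"dy": 0,"dz": -0.04,"ax": 0,"ay": 0,"az": 0,"grip": 0.4},{"dx": -0.04,"dy": 0,"dz": 0,"ax": 0,"ay": 0,"az": 0,"grip": 0.4},{"dx": -0.04,"dy": 0,"dz": 0,"ax": 0,"ay": 0,"az": 0,"grip": 0.4},{"dx": -0.04,"dy": 0,"dz": 0,"ax": 0,"ay": 0,"az": 0,"grip": 0.4},{"dx": -0.04,"dy": 0,"dz": 0,"ax": 0,"ay": 0,"az": 0,"grip": 0.4},{"dx": 0,"dy": 0,"dz": 0,"ax": 0,"ay": 0,"az": -0.123,"grip": 0.4},{"dx": 0,"dy": 0,"dz": 0,"ax": 0,"ay": 0,"az": -0.125,"grip": 0.4},{"dx": 0,"dy": 0,"dz": 0,"ax": 0,"ay": 0,"az": -0.125,"grip": 0.4},{"dx": 0,"dy": 0,"dz": 0,"ax": 0,"ay": 0,"az": -0.125,"grip": 0.4},{"dx": 0,"dy": 0,"dz": 0,"ax": 0,"ay": 0,"az": -0.125,"grip": 0.4}]'

```text
t: 11.13
tcp_pos: [532.3, -157.5, 143.5]
ee_rot: [[0.775, -0.632, -0.001], [-0.632, -0.775, 0.001], [-0.001, 0.0, -1.0]]
ft_force: [-0.2, -0.6, -4.3]
gripper_width: 44.1
finger_force: 64.7
```

servo_tool --commands '[{"dx": 0,"dy": 0,"dz": 0,"ax": 0,"ay": 0,"az": -0.125,"grip": 0.4},{"dx": 0,"dy": 0,"dz": 0,"ax": 0,"ay": 0,"az": -0.125,"grip": 0.4},{"dx": 0,"dy": 0,"dz": 0,"ax": 0,"ay": 0,"az": -0.125,"grip": 0.4},{"dx": 0,"dy": 0,"dz": 0,"ax": 0,"ay": 0,"az": -0.125,"grip": 0.4},{"dx": 0,"dy": 0,"dz": 0,"ax": 0,"ay": 0,"az": -0.125,"grip": 0.4},{"dx": 0,"dy": 0,"dz": 0,"ax": 0,"ay": 0,"az": -0.1,"grip": 0.4},{"dx": 0,"dy": 0,"dz": 0,"ax": 0,"ay": 0,"az": 0,"grip": 0.4},{"dx": 0,"dy": 0,"dz": 0,"ax": 0,"ay": 0,"az": 0,"grip": 0.4}]'

```text
t: 11.8
tcp_pos: [532.5, -157.7, 143.6]
ee_rot: [[1.0, 0.031, -0.001], [0.031, -1.0, 0.0], [-0.001, -0.0, -1.0]]
ft_force: [0.6, -0.2, -4.4]
gripper_width: 44.0
finger_force: 64.7
```

```bash
python3 - <<'E'
from h import *
snap('wrist','w4'); s=telemetry.sense(); R=s['ee_rot'];print(s['tcp_pos'],R.round(4).tolist(),s['gripper_width'],s['ft_force'])
crop('w4',120,20,520,320,2,'c5')
E
```

```text
[ 532.5322697  -157.66920114  143.6351302 ] [[0.9995, 0.0306, -0.0007], [0.0306, -0.9995, 0.0004], [-0.0007, -0.0004, -1.0]] 44.13957945341212 [ 0.35447926 -0.03883011 -2.8564296 ]
```

View pics/c5.png

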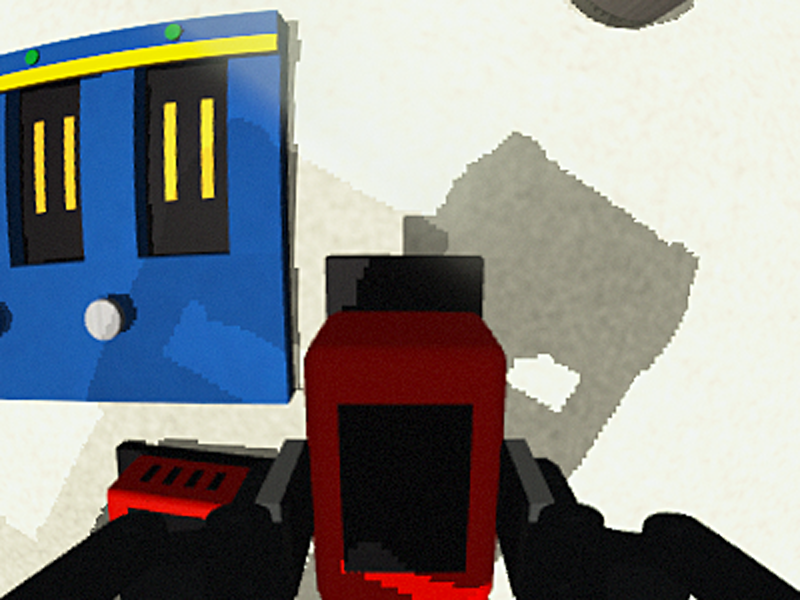

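Crop c5 shows pack B held straight, with its foot spanning c5 x 327–483 and centred on the camera axis. Pocket 1's top edges are at c5 x about 137 and 228, stud1 is at (103,320), and pack A is below left.

```bash
python3 - <<'E'
from h import *
for n,u,v,z in [('p1 rearL',138,257,20),('p1 rearR',229,254,20),('p1 frL',134,76,20),('p1 frR',229,72,20),('p2 rearL',12,266,20),('p2rearR',82,262,20),('lipR end in',277,51,29),('stud1',103,320,34.5),('rear R corner',293,402,20)]:
    print(n,ww('w4',120+u/2,20+v/2,z))
O=np.array([593.2,31.5]);a=np.radians(1.95);R=np.array([[np.cos(a),-np.sin(a)],[np.sin(a),np.cos(a)]])
for n,c in [('p1 rearL',(-23,-55.5)),('p1 rearR',(-23,-104.5)),('p1 frL',(72,-55.5)),('frR',(72,-104.5)),('p2rearL',(-23,24.5)),('p2rearR',(-23,-24.5)),('lipend',(72,-130)),('stud1',(-51,-40)),('corner',(-98,-130)),('p1',(30,-80)),('p3',(30,80))]: print(n,(O+R@c).round(1))
E
```

```text
p1 rearL [572.  -24.5  20. ]
p1 rearR [572.9 -72.8  20. ]
p1 frL [663.2 -21.3  20. ]
p1 frR [661.2 -71.2  20. ]
p2 rearL [569.3  54.8  20. ]
p2rearR [570.1   8.5  20. ]
lipR end in [668.4 -96.1  29. ]
stud1 [542.7  -9.9  34.5]
rear R corner [ 499.7 -103.6   20. ]
p1 rearL [572.1 -24.8]
p1 rearR [573.8 -73.7]
p1 frL [667.  -21.5]
frR [668.7 -70.5]
p2rearL [569.4  55.2]
p2rearR [571.    6.2]
lipend [669.6 -96. ]
stud1 [543.6 -10.2]
corner [ 499.7 -101.8]
p1 [625.9 -47.4]
p3 [620.5 112.5]
```

servo_tool --commands '[{"dx": 0.03,"dy": -0.036,"dz": 0,"ax": 0,"ay": 0,"az": -0.003,"grip": 0.4},{"dx": 0.03,"dy": -0.036,"dz": 0,"ax": 0,"ay": 0,"az": 0,"grip": 0.4},{"dx": 0.029,"dy": -0.0355,"dz": 0,"ax": 0,"ay": 0,"az": 0,"grip": 0.4},{"dx": 0,"dy": 0,"dz": 0.023,"ax": 0,"ay": 0,"az": 0,"grip": 0.4},{"dx": 0,"dy": 0,"dz": 0,"ax": 0,"ay": -0.114,"az": 0,"grip": 0.4},{"dx": 0,"dy": 0,"dz": 0,"ax": 0,"ay": -0.113,"az": 0,"grip": 0.4},{"dx": 0,"dy": 0,"dz": 0,"ax": 0,"ay": 0,"az": 0,"grip": 0.4},{"dx": 0,"dy": 0,"dz": 0,"ax": 0,"ay": 0,"az": 0,"grip": 0.4},{"dx": 0,"dy": 0,"dz": 0,"ax": 0,"ay": 0,"az": 0,"grip": 0.4}]'

```text
t: 12.6
tcp_pos: [609.0, -58.8, 120.8]
ee_rot: [[0.974, 0.036, -0.223], [0.035, -0.999, -0.008], [-0.223, 0.0, -0.975]]
ft_force: [0.3, 0.0, -4.5]
gripper_width: 43.9
finger_force: 64.7
```

```bash
cat >> h.py <<'E'
O=np.array([592.8,31.5,0]);a_=np.radians(1.95);C=np.array([[np.cos(a_),-np.sin(a_),0],[np.sin(a_),np.cos(a_),0],[0,0,1]])
def st(cx,cy,cz):
    "print state in caddy frame and tool shift (m) to a caddy-frame TCP target"
    s=telemetry.sense(); R=s['ee_rot'];p=s['tcp_pos']
    print('caddy tcp',(C.T@(p-O)).round(1),'world',p.round(1),'rot in caddy\n',(C.T@R).round(3),'ft',s['ft_force'].round(1),s['gripper_width'].round(1))
    print('shift',tool(O+C@np.array([cx,cy,cz])-p))
E
python3 -c "
from h import *
st(23,-80,43.3)"
```

```text
Traceback (most recent call last):
  File "h.py", line 30, in st
    print('caddy tcp',(C.T@(p-O)).round(1),'world',p.round(1),'rot in caddy\n',(C.T@R).round(3),'ft',s['ft_force'].round(1),s['gripper_width'].round(1))
                                                                                                                            ^^^^^^^^^^^^^^^^^^^^^^^^
AttributeError: 'float' object has no attribute 'round'
```

```bash
sed -i "s/,s\['gripper_width'\].round(1))/,s['gripper_width'])/" h.py; python3 -c "
from h import *
st(23,-80,75)"
```

```text
caddy tcp [ 13.2 -90.8 120.8] world [609.  -58.8 120.8] rot in caddy
 [[ 0.975  0.002 -0.223]
 [ 0.001 -1.    -0.001]
 [-0.223  0.    -0.975]] ft [ 0.3  0.  -4.5] 43.86635263900066
shift [ 0.0198 -0.0108  0.0425]
```

servo_tool --commands '[{"dx": 0.0099,"dy": -0.0054,"dz": 0.0,"ax": 0,"ay": 0,"az": 0,"grip": 0.4},{"dx": 0.0099,"dy": -0.0054,"dz": 0.0,"ax": 0,"ay": 0,"az": 0,"grip": 0.4},{"dx": 0,"dy": 0,"dz": 0.022,"ax": 0,"ay": 0,"az": 0,"grip": 0.4},{"dx": 0,"dy": 0,"dz": 0.0205,"ax": 0,"ay": 0,"az": 0,"grip": 0.4},{"dx": 0,"dy": 0,"dz": 0,"ax": 0,"ay": 0,"az": 0,"grip": 0.4},{"dx": 0,"dy": 0,"dz": 0,"ax": 0,"ay": 0,"az": 0,"grip": 0.4},{"dx": 0,"dy": 0,"dz": 0,"ax": 0,"ay": 0,"az": 0,"grip": 0.4},{"dx": 0,"dy": 0,"dz": 0,"ax": 0,"ay": 0,"az": 0,"grip": 0.4}]'

```text
t: 13.27
tcp_pos: [619.2, -47.9, 76.9]
ee_rot: [[0.975, 0.036, -0.221], [0.035, -0.999, -0.009], [-0.222, 0.001, -0.975]]
ft_force: [-0.1, -0.9, -4.0]
gripper_width: 44.2
finger_force: 64.6
```

```bash
python3 -c "
from h import *
snap('scene','s1'); snap('wrist','w5'); st(23,-80,43.5)
a=cv2.resize(cv2.imread('pics/s1.png')[150:250,255:385],None,fx=3,fy=3,interpolation=cv2.INTER_CUBIC)
b=cv2.imread('pics/w5.png')[40:340,120:520]
cv2.imwrite('pics/c6.png',np.hstack([a,b]))"
```

```text
caddy tcp [ 23.4 -80.1  76.3] world [618.9 -47.8  76.3] rot in caddy
 [[ 0.975  0.003 -0.223]
 [ 0.002 -1.    -0.001]
 [-0.223  0.001 -0.975]] ft [ 0.   0.5 -4.4] 43.99264298200245
shift [ 0.0069 -0.0001  0.0321]
```

View pics/c6.png

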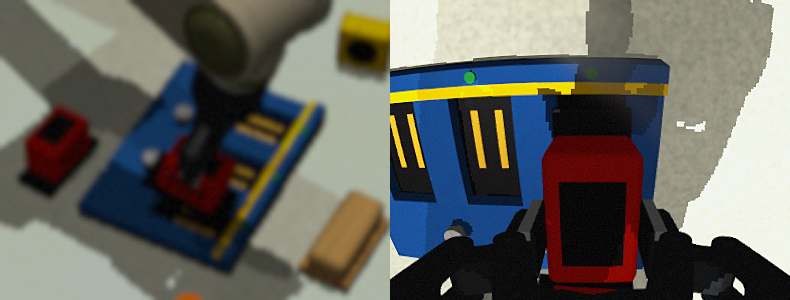

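The pack is over pocket 1, toe pointing at the lip, and lined up. Going down behind the lip.

servo_tool --commands '[{"dx": 0.002,"dy": 0,"dz": 0.009,"ax": 0,"ay": 0,"az": 0,"grip": 0.4},{"dx": 0.002,"dy": 0,"dz": 0.009,"ax": 0,"ay": 0,"az": 0,"grip": 0.4},{"dx": 0.002,"dy": 0,"dz": 0.008,"ax": 0,"ay": 0,"az": 0,"grip": 0.4},{"dx": 0.001,"dy": 0,"dz": 0.005,"ax": 0,"ay": 0,"az": 0,"grip": 0.4},{"dx": 0,"dy": 0,"dz": 0,"ax": 0,"ay": 0,"az": 0,"grip": 0.4},{"dx": 0,"dy": 0,"dz": 0,"ax": 0,"ay": 0,"az": 0,"grip": 0.4},{"dx": 0,"dy": 0,"dz": 0,"ax": 0,"ay": 0,"az": 0,"grip": 0.4}]'

```text
t: 13.95
tcp_pos: [618.4, -47.6, 43.2]
ee_rot: [[0.974, 0.037, -0.225], [0.036, -0.999, -0.008], [-0.225, 0.0, -0.974]]
ft_force: [0.1, -0.6, -4.0]
gripper_width: 44.3
finger_force: 64.7
```

```bash
python3 -c "
from h import *
st(34,-80,43)"
```

```text
caddy tcp [ 22.9 -79.9  43.2] world [618.4 -47.6  43.2] rot in caddy
 [[ 0.974  0.003 -0.225]
 [ 0.003 -1.    -0.001]
 [-0.225  0.    -0.974]] ft [ 0.1 -0.6 -4. ] 44.289537601582275
shift [ 0.0109  0.0001 -0.0023]
```

Into the pocket with no contact. Forward under the lip.

servo_tool --commands '[{"dx": 0.004,"dy": 0,"dz": -0.001,"ax": 0,"ay": 0,"az": 0,"grip": 0.4},{"dx": 0.004,"dy": 0,"dz": -0.001,"ax": 0,"ay": 0,"az": 0,"grip": 0.4},{"dx": 0.003,"dy": 0,"dz": 0,"ax": 0,"ay": 0,"az": 0,"grip": 0.4},{"dx": 0,"dy": 0,"dz": 0,"ax": 0,"ay": 0,"az": 0,"grip": 0.4},{"dx": 0,"dy": 0,"dz": 0,"ax": 0,"ay": 0,"az": 0,"grip": 0.4},{"dx": 0,"dy": 0,"dz": 0,"ax": 0,"ay": 0,"az": 0,"grip": 0.4}]'

```text
t: 14.45
tcp_pos: [629.4, -47.1, 42.6]
ee_rot: [[0.974, 0.037, -0.225], [0.036, -0.999, -0.008], [-0.225, -0.0, -0.974]]
ft_force: [0.1, 0.5, -4.4]
gripper_width: 44.5
finger_force: 64.7
```

servo_tool --commands '[{"dx": -0.0013,"dy": 0,"dz": 0.0029,"ax": 0,"ay": 0.057,"az": 0,"grip": 0.4},{"dx": -0.0013,"dy": 0,"dz": 0.0029,"ax": 0,"ay": 0.057,"az": 0,"grip": 0.4},{"dx": -0.0013,"dy": 0,"dz": 0.0029,"ax": 0,"ay": 0.057,"az": 0,"grip": 0.4},{"dx": -0.0013,"dy": 0,"dz": 0.0029,"ax": 0,"ay": 0.056,"az": 0,"grip": 0.4},{"dx": 0,"dy": 0,"dz": 0.0005,"ax": 0,"ay": 0,"az": 0,"grip": 0.4},{"dx": 0,"dy": 0,"dz": 0,"ax": 0,"ay": 0,"az": 0,"grip": 0.4},{"dx": 0,"dy": 0,"dz": 0,"ax": 0,"ay": 0,"az": 0,"grip": 0.4}]'

```text
t: 15.03
tcp_pos: [622.7, -47.5, 31.7]
ee_rot: [[0.999, 0.037, -0.002], [0.037, -0.999, -0.0], [-0.002, 0.0, -1.0]]
ft_force: [-0.9, 0.4, -4.0]
gripper_width: 44.4
finger_force: 64.7
```

```bash
python3 -c "
from h import *
st(28,-80,31.2)"
```

```text
caddy tcp [ 27.2 -79.9  31.7] world [622.7 -47.5  31.7] rot in caddy
 [[ 1.     0.003 -0.002]
 [ 0.003 -1.    -0.   ]
 [-0.002  0.    -1.   ]] ft [-0.9  0.4 -4. ] 44.39462168252983
shift [0.0008 0.0001 0.0005]
```

servo_tool --commands '[{"dx": 0.001,"dy": 0,"dz": 0.001,"ax": 0,"ay": 0,"az": 0,"grip": 0.4},{"dx": 0,"dy": 0,"dz": 0,"ax": 0,"ay": 0,"az": 0,"grip": 0.4},{"dx": 0,"dy": 0,"dz": 0,"ax": 0,"ay": 0,"az": 0,"grip": 0.4},{"dx": 0,"dy": 0,"dz": 0,"ax": 0,"ay": 0,"az": 0,"grip": 0.7},{"dx": 0,"dy": 0,"dz": 0,"ax": 0,"ay": 0,"az": 0,"grip": 0.7},{"dx": 0,"dy": 0,"dz": 0,"ax": 0,"ay": 0,"az": 0,"grip": 0.7},{"dx": 0,"dy": 0,"dz": 0,"ax": 0,"ay": 0,"az": 0,"grip": 0.7},{"dx": 0,"dy": 0,"dz": 0,"ax": 0,"ay": 0,"az": 0,"grip": 0.7}]'

```text
t: 15.7
tcp_pos: [623.8, -47.4, 30.5]
ee_rot: [[0.999, 0.037, 0.0], [0.037, -0.999, -0.0], [0.0, 0.0, -1.0]]
ft_force: [-0.7, -0.4, -0.5]
gripper_width: 60.0
finger_force: 0.0
```

servo_tool --commands '[{"dx": 0,"dy": 0,"dz": -0.02,"ax": 0,"ay": 0,"az": 0,"grip": 0.7},{"dx": 0,"dy": 0,"dz": -0.03,"ax": 0,"ay": 0,"az": 0,"grip": 0.7},{"dx": 0,"dy": 0,"dz": -0.04,"ax": 0,"ay": 0,"az": 0,"grip": 1},{"dx": 0,"dy": 0,"dz": -0.04,"ax": 0,"ay": 0,"az": 0,"grip": 1},{"dx": -0.03,"dy": 0,"dz": -0.03,"ax": 0,"ay": 0,"az": 0,"grip": 1},{"dx": -0.035,"dy": 0,"dz": 0,"ax": 0,"ay": 0,"az": 0,"grip": 1},{"dx": -0.035,"dy": 0,"dz": 0,"ax": 0,"ay": 0,"az": 0,"grip": 1},{"dx": -0.035,"dy": 0,"dz": 0,"ax": 0,"ay": 0,"az": 0,"grip": 1},{"dx": -0.035,"dy": 0,"dz": 0,"ax": 0,"ay": 0,"az": 0,"grip": 1},{"dx": -0.01,"dy": 0,"dz": 0,"ax": 0,"ay": 0,"az": -0.125,"grip": 1},{"dx": 0,"dy": 0,"dz": 0,"ax": 0,"ay": 0,"az": -0.125,"grip": 1},{"dx": 0,"dy": 0,"dz": 0,"ax": 0,"ay": 0,"az": -0.125,"grip": 1}]'

```text
t: 16.7
tcp_pos: [443.6, -54.0, 190.5]
ee_rot: [[0.914, 0.405, 0.001], [0.405, -0.914, -0.0], [0.001, 0.001, -1.0]]
ft_force: [0.5, -0.8, 0.3]
gripper_width: 85.3
finger_force: 0.0
```

servo_tool --commands '[{"dx": 0,"dy": 0,"dz": 0,"ax": 0,"ay": 0,"az": -0.125,"grip": 1},{"dx": 0,"dy": 0,"dz": 0,"ax": 0,"ay": 0,"az": -0.125,"grip": 1},{"dx": 0,"dy": 0,"dz": 0,"ax": 0,"ay": 0,"az": -0.125,"grip": 1},{"dx": 0,"dy": 0,"dz": 0,"ax": 0,"ay": 0,"az": -0.125,"grip": 1},{"dx": 0,"dy": 0,"dz": 0,"ax": 0,"ay": 0,"az": -0.125,"grip": 1},{"dx": 0,"dy": 0,"dz": 0,"ax": 0,"ay": 0,"az": -0.125,"grip": 1},{"dx": 0,"dy": 0,"dz": 0,"ax": 0,"ay": 0,"az": -0.125,"grip": 1},{"dx": 0,"dy": 0,"dz": 0,"ax": 0,"ay": 0,"az": -0.125,"grip": 1},{"dx": 0,"dy": 0,"dz": 0,"ax": 0,"ay": 0,"az": -0.125,"grip": 1},{"dx": 0,"dy": 0,"dz": 0,"ax": 0,"ay": 0,"az": 0,"grip": 1},{"dx": 0,"dy": 0,"dz": 0,"ax": 0,"ay": 0,"az": 0,"grip": 1}]'

```text
t: 17.62
tcp_pos: [444.3, -54.0, 190.1]
ee_rot: [[0.038, 0.999, 0.0], [0.999, -0.038, -0.0], [-0.0, 0.0, -1.0]]
ft_force: [-0.6, 0.3, 0.2]
gripper_width: 85.4
finger_force: 0.0
```

```bash
python3 - <<'E'
from h import *
snap('wrist','w6'); s=telemetry.sense(); print(s['tcp_pos'],s['ee_rot'].round(3).tolist())
cv2.imwrite('pics/c7.png',cv2.imread('pics/w6.png'))
E
```

```text
[444.2452815  -53.99126838 190.05063642] [[0.038, 0.999, 0.0], [0.999, -0.038, -0.0], [-0.0, 0.0, -1.0]]
```

View pics/w6.png

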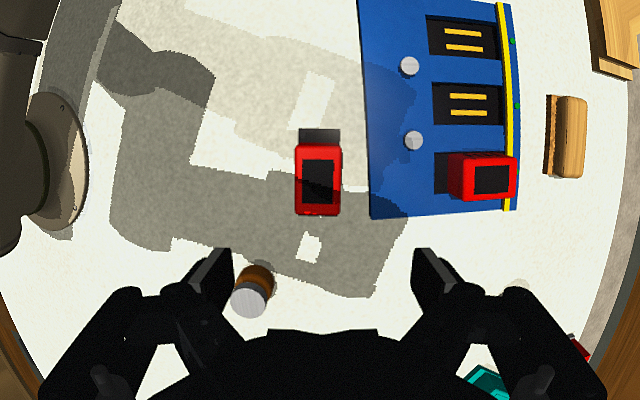

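Wrist view: pack B sits in pocket 1. Pack A: toe edge (300,130)–(341,130), top corners (295,145), (342,145), (342,214), (296,214). The jar is close by, its top at (248,302).

```bash
python3 - <<'E'
from h import *
s=telemetry.sense(); R=s['ee_rot'];t=s['tcp_pos']
for n,u,v,z in [('toe',300,129,12),('toe',341,129,12),('jartop',248,302,60),('jar',231,300,60),('jarup',255,267,0)]:
    w=ww('w6',u,v,z); print(n,w,(R.T@(w-t)).round(1))
P=np.load('pics/w6.npz')['p'].astype(int); m=((P[...,0]>70)&(P[...,1]<P[...,0]*.4)&(P[...,2]<P[...,0]*.4)).astype(np.uint8)[110:230,270:365]
ys,xs=np.nonzero(m); 
box=cv2.boxPoints(cv2.minAreaRect(np.c_[xs+270,ys+110].astype(np.float32)))
for u,v in box: w=ww('w6',u,v,60); print(u,v,w,(R.T@(w-t)).round(1))
def pix(pts):
    return pts
# pack B top in pocket
m=((P[...,0]>110)&(P[...,1]<P[...,0]*.4)&(P[...,2]<P[...,0]*.4)).astype(np.uint8)[140:210,440:530]
ys,xs=np.nonzero(m);
for u,v in [(516,153),(516,197),(464,153),(464,198)]: print('B',(C.T@(ww('w6',u,v,66)-O)).round(1))
E
```

```text
toe [422.4   3.8  12. ] [ 56.9 -24.1 178. ]
toe [467.5   2.   12. ] [ 56.8  21.1 178. ]
jartop [ 354.3 -183.4   60. ] [-132.7  -85.   130. ]
jar [ 334.  -181.2   60. ] [-131.3 -105.4  130. ]
jarup [ 352.8 -167.9    0. ] [-117.3  -87.1  190. ]
293.0657 213.76665 [414.5 -78.7  60. ] [-25.8 -28.8 130. ]
295.18155 141.82887 [420.6  -7.2  60. ] [ 45.9 -25.4 130. ]
341.61197 143.19447 [464.8 -10.3  60. ] [ 44.4  18.9 130.1]
339.49612 215.13225 [460.9 -81.8  60. ] [-27.1  17.7 130.1]
B [ 60.3 -52.7  66. ]
B [  63.9 -101.9   66. ]
B [ -5.9 -51.6  66. ]
B [ -4.6 -98.5  66. ]
```

servo_tool --commands '[{"dx": 0.0085,"dy": -0.004,"dz": 0,"ax": 0,"ay": 0,"az": 0.035,"grip": 1},{"dx": 0,"dy": 0,"dz": 0.04,"ax": 0,"ay": 0,"az": 0,"grip": 1},{"dx": 0,"dy": 0,"dz": 0.04,"ax": 0,"ay": 0,"az": 0,"grip": 1},{"dx": 0,"dy": 0,"dz": 0.04,"ax": 0,"ay": 0,"az": 0,"grip": 1},{"dx": 0,"dy": 0,"dz": 0.03,"ax": 0,"ay": 0,"az": 0,"grip": 1},{"dx": 0,"dy": 0,"dz": 0.015,"ax": 0,"ay": 0,"az": 0,"grip": 1},{"dx": 0,"dy": 0,"dz": 0,"ax": 0,"ay": 0,"az": 0,"grip": 1},{"dx": 0,"dy": 0,"dz": 0,"ax": 0,"ay": 0,"az": 0,"grip": 1},{"dx": 0,"dy": 0,"dz": 0,"ax": 0,"ay": 0,"az": 0,"grip": 1}]'

```text
t: 18.42
tcp_pos: [441.3, -45.6, 26.1]
ee_rot: [[0.07, 0.998, 0.002], [0.998, -0.07, -0.001], [-0.001, 0.002, -1.0]]
ft_force: [0.9, -0.3, 0.4]
gripper_width: 85.7
finger_force: 0.0
```

servo_tool --commands '[{"dx": 0,"dy": 0,"dz": 0,"ax": 0,"ay": 0,"az": 0,"grip": 0.4},{"dx": 0,"dy": 0,"dz": 0,"ax": 0,"ay": 0,"az": 0,"grip": 0.4},{"dx": 0,"dy": 0,"dz": 0,"ax": 0,"ay": 0,"az": 0,"grip": 0.4},{"dx": 0,"dy": 0,"dz": 0,"ax": 0,"ay": 0,"az": 0,"grip": 0.4},{"dx": 0,"dy": 0,"dz": 0,"ax": 0,"ay": 0,"az": 0,"grip": 0.4},{"dx": 0,"dy": 0,"dz": 0,"ax": 0,"ay": 0,"az": 0,"grip": 0.4},{"dx": 0,"dy": 0,"dz": 0,"ax": 0,"ay": 0,"az": 0,"grip": 0.4},{"dx": 0,"dy": 0,"dz": 0,"ax": 0,"ay": 0,"az": 0,"grip": 0.4}]' --newtons 60

```text
t: 19.08
tcp_pos: [440.7, -45.4, 25.9]
ee_rot: [[0.069, 0.998, 0.001], [0.998, -0.069, -0.001], [-0.001, 0.001, -1.0]]
ft_force: [-3.8, 0.3, 9.9]
gripper_width: 44.6
finger_force: 60.3
```

servo_tool --commands '[{"dx": 0,"dy": 0,"dz": -0.035,"ax": 0,"ay": 0,"az": 0,"grip": 0.4},{"dx": 0,"dy": 0,"dz": -0.04,"ax": 0,"ay": 0,"az": 0,"grip": 0.4},{"dx": 0,"dy": 0,"dz": -0.04,"ax": 0,"ay": 0,"az": 0,"grip": 0.4},{"dx": 0,"dy": 0,"dz": 0,"ax": 0,"ay": 0,"az": 0.125,"grip": 0.4},{"dx": 0,"dy": 0,"dz": 0,"ax": 0,"ay": 0,"az": 0.125,"grip": 0.4},{"dx": 0,"dy": 0,"dz": 0,"ax": 0,"ay": 0,"az": 0.125,"grip": 0.4},{"dx": 0,"dy": 0,"dz": 0,"ax": 0,"ay": 0,"az": 0.125,"grip": 0.4},{"dx": 0,"dy": 0,"dz": 0,"ax": 0,"ay": 0,"az": 0.125,"grip": 0.4},{"dx": 0,"dy": 0,"dz": 0,"ax": 0,"ay": 0,"az": 0.125,"grip": 0.4},{"dx": 0,"dy": 0,"dz": 0,"ax": 0,"ay": 0,"az": 0.125,"grip": 0.4},{"dx": 0,"dy": 0,"dz": 0,"ax": 0,"ay": 0,"az": 0.125,"grip": 0.4},{"dx": 0,"dy": 0,"dz": 0,"ax": 0,"ay": 0,"az": 0.125,"grip": 0.4}]'

```text
t: 20.08
tcp_pos: [440.1, -45.2, 139.8]
ee_rot: [[0.932, 0.362, -0.001], [0.362, -0.932, 0.0], [-0.001, -0.001, -1.0]]
ft_force: [-0.2, 0.2, -3.2]
gripper_width: 44.4
finger_force: 65.5
```

servo_tool --commands '[{"dx": 0,"dy": 0,"dz": 0,"ax": 0,"ay": 0,"az": 0.125,"grip": 0.4},{"dx": 0,"dy": 0,"dz": 0,"ax": 0,"ay": 0,"az": 0.125,"grip": 0.4},{"dx": 0,"dy": 0,"dz": 0,"ax": 0,"ay": 0,"az": 0.093,"grip": 0.4},{"dx": 0.025,"dy": -0.022,"dz": 0,"ax": 0,"ay": 0,"az": 0,"grip": 0.4},{"dx": 0.025,"dy": -0.022,"dz": 0,"ax": 0,"ay": 0,"az": 0,"grip": 0.4},{"dx": 0.025,"dy": -0.022,"dz": 0,"ax": 0,"ay": 0,"az": 0,"grip": 0.4},{"dx": 0.025,"dy": -0.022,"dz": 0,"ax": 0,"ay": 0,"az": 0,"grip": 0.4},{"dx": 0.025,"dy": -0.022,"dz": 0,"ax": 0,"ay": 0,"az": 0,"grip": 0.4},{"dx": 0.025,"dy": -0.022,"dz": 0,"ax": 0,"ay": 0,"az": 0,"grip": 0.4},{"dx": 0.027,"dy": -0.02,"dz": 0,"ax": 0,"ay": 0,"az": 0,"grip": 0.4},{"dx": 0,"dy": 0,"dz": 0.02,"ax": 0,"ay": -0.114,"az": 0,"grip": 0.4},{"dx": 0,"dy": 0,"dz": 0,"ax": 0,"ay": -0.113,"az": 0,"grip": 0.4}]'

```text
t: 21.08
tcp_pos: [610.9, 114.0, 117.6]
ee_rot: [[0.972, 0.036, -0.234], [0.035, -0.999, -0.008], [-0.234, -0.0, -0.972]]
ft_force: [1.1, -1.1, -3.6]
gripper_width: 44.2
finger_force: 65.5
```

servo_tool --commands '[{"dx": 0,"dy": 0,"dz": 0,"ax": 0,"ay": 0,"az": 0,"grip": 0.4},{"dx": 0,"dy": 0,"dz": 0,"ax": 0,"ay": 0,"az": 0,"grip": 0.4},{"dx": 0,"dy": 0,"dz": 0,"ax": 0,"ay": 0,"az": 0,"grip": 0.4},{"dx": 0,"dy": 0,"dz": 0,"ax": 0,"ay": 0,"az": 0,"grip": 0.4}]'

```text
t: 21.42
tcp_pos: [611.9, 112.5, 121.1]
ee_rot: [[0.975, 0.034, -0.222], [0.033, -0.999, -0.007], [-0.222, 0.0, -0.975]]
ft_force: [-0.3, -0.4, -3.1]
gripper_width: 44.0
finger_force: 65.5
```

```bash
python3 -c "
from h import *
snap('wrist','w7'); st(22.5,80,75)
crop('w7',200,30,440,260,3,'c8')"
```

```text
caddy tcp [ 21.9  80.3 121.2] world [611.9 112.5 121.2] rot in caddy
 [[ 0.975 -0.    -0.222]
 [-0.    -1.     0.   ]
 [-0.222  0.    -0.975]] ft [ 0.1 -0.6 -2.8] 44.17380585317896
shift [0.0109 0.0003 0.045 ]
```

View pics/c8.png

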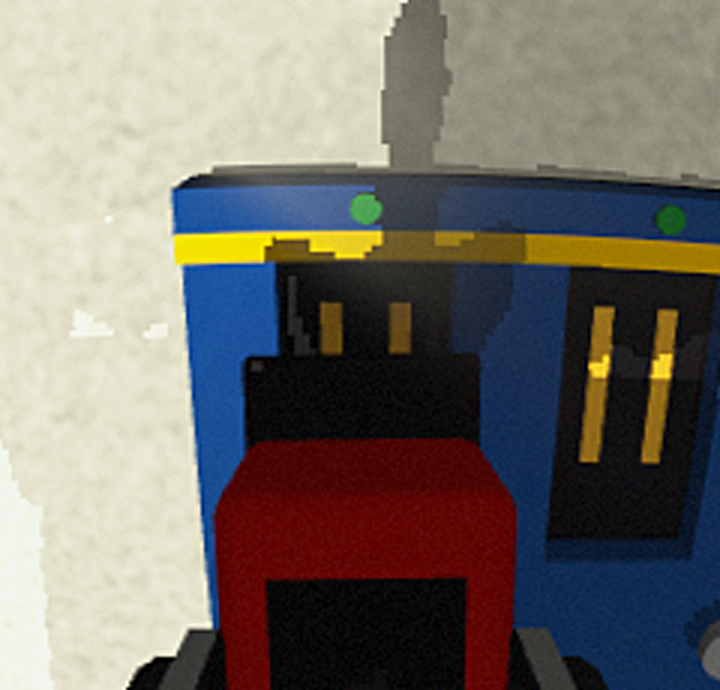

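Aligned: foot centre at c8 x 362, pocket centre at c8 x 365. Lowering pack A as I did pack B.

servo_tool --commands '[{"dx": 0.001,"dy": 0.0005,"dz": 0,"ax": 0,"ay": 0,"az": 0,"grip": 0.4},{"dx": 0.0036,"dy": 0,"dz": 0.0158,"ax": 0,"ay": 0,"az": 0,"grip": 0.4},{"dx": 0.0036,"dy": 0,"dz": 0.0158,"ax": 0,"ay": 0,"az": 0,"grip": 0.4},{"dx": 0.0036,"dy": 0,"dz": 0.0158,"ax": 0,"ay": 0,"az": 0,"grip": 0.4},{"dx": 0.0036,"dy": 0,"dz": 0.0158,"ax": 0,"ay": 0,"az": 0,"grip": 0.4},{"dx": 0.0014,"dy": 0,"dz": 0.006,"ax": 0,"ay": 0,"az": 0,"grip": 0.4},{"dx": 0.0014,"dy": 0,"dz": 0.006,"ax": 0,"ay": 0,"az": 0,"grip": 0.4},{"dx": 0,"dy": 0,"dz": 0,"ax": 0,"ay": 0,"az": 0,"grip": 0.4},{"dx": 0,"dy": 0,"dz": 0,"ax": 0,"ay": 0,"az": 0,"grip": 0.4},{"dx": 0,"dy": 0,"dz": 0,"ax": 0,"ay": 0,"az": 0,"grip": 0.4}]'

```text
t: 22.3
tcp_pos: [613.6, 112.1, 43.6]
ee_rot: [[0.974, 0.034, -0.223], [0.033, -0.999, -0.008], [-0.223, 0.0, -0.975]]
ft_force: [-0.3, 0.3, -4.0]
gripper_width: 44.6
finger_force: 65.5
```

```bash
python3 -c "
from h import *
st(34,80,43.4)"
```

```text
caddy tcp [23.5 79.8 43.6] world [613.6 112.1  43.6] rot in caddy
 [[ 0.975 -0.    -0.223]
 [-0.    -1.    -0.   ]
 [-0.223  0.    -0.975]] ft [-0.3  0.3 -4. ] 44.62752262446433
shift [ 0.0102 -0.0002 -0.0022]
```

servo_tool --commands '[{"dx": 0.004,"dy": 0,"dz": -0.001,"ax": 0,"ay": 0,"az": 0,"grip": 0.4},{"dx": 0.004,"dy": 0,"dz": -0.001,"ax": 0,"ay": 0,"az": 0,"grip": 0.4},{"dx": 0.002,"dy": 0,"dz": 0,"ax": 0,"ay": 0,"az": 0,"grip": 0.4},{"dx": 0,"dy": 0,"dz": 0,"ax": 0,"ay": 0,"az": 0,"grip": 0.4},{"dx": 0,"dy": 0,"dz": 0,"ax": 0,"ay": 0,"az": 0,"grip": 0.4},{"dx": 0,"dy": 0,"dz": 0,"ax": 0,"ay": 0,"az": 0,"grip": 0.4}]'

```text
t: 22.8
tcp_pos: [623.4, 112.4, 42.3]
ee_rot: [[0.974, 0.034, -0.225], [0.033, -0.999, -0.008], [-0.225, 0.0, -0.974]]
ft_force: [-0.1, -0.4, -2.7]
gripper_width: 44.3
finger_force: 65.5
```

servo_tool --commands '[{"dx": -0.0013,"dy": 0,"dz": 0.0029,"ax": 0,"ay": 0.057,"az": 0,"grip": 0.4},{"dx": -0.0013,"dy": 0,"dz": 0.0029,"ax": 0,"ay": 0.057,"az": 0,"grip": 0.4},{"dx": -0.0013,"dy": 0,"dz": 0.0029,"ax": 0,"ay": 0.057,"az": 0,"grip": 0.4},{"dx": -0.0013,"dy": 0,"dz": 0.0029,"ax": 0,"ay": 0.056,"az": 0,"grip": 0.4},{"dx": 0,"dy": 0,"dz": 0.0005,"ax": 0,"ay": 0,"az": 0,"grip": 0.4},{"dx": 0,"dy": 0,"dz": 0,"ax": 0,"ay": 0,"az": 0,"grip": 0.4},{"dx": 0,"dy": 0,"dz": 0,"ax": 0,"ay": 0,"az": 0,"grip": 0.4}]'

```text
t: 23.38
tcp_pos: [617.9, 112.2, 32.3]
ee_rot: [[0.999, 0.034, 0.004], [0.034, -0.999, 0.0], [0.004, 0.0, -1.0]]
ft_force: [5.3, 0.9, 2.4]
gripper_width: 44.0
finger_force: 66.0
```

```bash
python3 -c "
from h import *
st(28,80,31.7)"
```

```text
caddy tcp [27.8 79.8 32.3] world [617.9 112.2  32.3] rot in caddy
 [[ 1.    -0.     0.004]
 [-0.    -1.    -0.   ]
 [ 0.004  0.    -1.   ]] ft [5.3 0.9 2.4] 43.98988922121012
shift [ 0.0002 -0.0002  0.0006]
```

A light rub on the rear wall (+5 N). Easing forward and down, then checking before release.

servo_tool --commands '[{"dx": 0.0015,"dy": 0,"dz": 0,"ax": 0,"ay": 0,"az": 0,"grip": 0.4},{"dx": 0,"dy": 0,"dz": 0.001,"ax": 0,"ay": 0,"az": 0,"grip": 0.4},{"dx": 0,"dy": 0,"dz": 0,"ax": 0,"ay": 0,"az": 0,"grip": 0.4},{"dx": 0,"dy": 0,"dz": 0,"ax": 0,"ay": 0,"az": 0,"grip": 0.4},{"dx": 0,"dy": 0,"dz": 0,"ax": 0,"ay": 0,"az": 0,"grip": 0.4}]'

```text
t: 23.8
tcp_pos: [618.2, 112.4, 32.0]
ee_rot: [[0.999, 0.034, 0.001], [0.034, -0.999, -0.0], [0.001, 0.0, -1.0]]
ft_force: [-3.8, 1.3, 13.1]
gripper_width: 44.3
finger_force: 67.4
```

servo_tool --commands '[{"dx": 0,"dy": 0,"dz": 0,"ax": 0,"ay": 0,"az": 0,"grip": 0.7},{"dx": 0,"dy": 0,"dz": 0,"ax": 0,"ay": 0,"az": 0,"grip": 0.7},{"dx": 0,"dy": 0,"dz": 0,"ax": 0,"ay": 0,"az": 0,"grip": 0.7},{"dx": 0,"dy": 0,"dz": 0,"ax": 0,"ay": 0,"az": 0,"grip": 0.7},{"dx": 0,"dy": 0,"dz": 0,"ax": 0,"ay": 0,"az": 0,"grip": 0.7},{"dx": 0,"dy": 0,"dz": -0.03,"ax": 0,"ay": 0,"az": 0,"grip": 0.7},{"dx": 0,"dy": 0,"dz": -0.04,"ax": 0,"ay": 0,"az": 0,"grip": 0.7},{"dx": 0,"dy": 0,"dz": -0.04,"ax": 0,"ay": 0,"az": 0,"grip": 0.7},{"dx": 0,"dy": 0,"dz": -0.04,"ax": 0,"ay": 0,"az": 0,"grip": 0.7}]'

```text
t: 24.55
tcp_pos: [617.6, 112.2, 181.7]
ee_rot: [[0.999, 0.034, -0.001], [0.034, -0.999, 0.0], [-0.001, -0.0, -1.0]]
ft_force: [1.3, 0.3, -0.7]
gripper_width: 59.9
finger_force: 0.0
```

servo_tool --commands '[{"dx": -0.025,"dy": -0.03,"dz": 0,"ax": 0,"ay": 0,"az": 0,"grip": 0.45},{"dx": -0.025,"dy": -0.03,"dz": 0,"ax": 0,"ay": 0,"az": 0,"grip": 0.45},{"dx": -0.025,"dy": -0.03,"dz": 0,"ax": 0,"ay": 0,"az": 0,"grip": 0.45},{"dx": -0.025,"dy": -0.03,"dz": 0,"ax": 0,"ay": 0,"az": 0,"grip": 0.45},{"dx": -0.025,"dy": -0.03,"dz": 0,"ax": 0,"ay": 0,"az": 0,"grip": 0.45},{"dx": -0.025,"dy": -0.03,"dz": 0,"ax": 0,"ay": 0,"az": 0,"grip": 0.45},{"dx": -0.025,"dy": -0.03,"dz": 0,"ax": 0,"ay": 0,"az": 0,"grip": 0.45},{"dx": 0,"dy": 0,"dz": 0,"ax": 0,"ay": 0,"az": 0,"grip": 0.45},{"dx": 0,"dy": 0,"dz": 0,"ax": 0,"ay": 0,"az": 0,"grip": 0.45},{"dx": 0,"dy": 0,"dz": 0,"ax": 0,"ay": 0,"az": 0,"grip": 0.45}]'

```text
t: 25.38
tcp_pos: [436.3, 316.0, 180.0]
ee_rot: [[0.999, 0.034, 0.0], [0.034, -0.999, -0.0], [0.0, 0.0, -1.0]]
ft_force: [0.1, -0.6, 0.3]
gripper_width: 38.3
finger_force: 0.0
```

```bash
cat > lug.py <<'E'
import sys
from h import *
f=sys.argv[1]; p,d,_=snap('wrist',f); s=telemetry.sense(); R=s['ee_rot'];t=s['tcp_pos']; print('tcp',t,'R',R[:2,0].round(3))
hsv=cv2.cvtColor(p,cv2.COLOR_RGB2HSV); 
m=cv2.inRange(hsv,(5,180,60),(17,255,255)); n,l,stt,c=cv2.connectedComponentsWithStats(m)
for i in range(1,n):
    if stt[i,4]>60:
        ys,xs=np.nonzero(l==i); r=cv2.minAreaRect(np.c_[xs,ys].astype(np.float32)); print('orange',stt[i],r)
        for u,v in cv2.boxPoints(r): w=ww(f,u,v,50); print(w,(R.T@(w-t)).round(1))
m=cv2.inRange(hsv,(22,150,80),(34,255,255)); n,l,stt,c=cv2.connectedComponentsWithStats(m)
for i in range(1,n):
    if stt[i,4]>80:
        ys,xs=np.nonzero(l==i); r=cv2.minAreaRect(np.c_[xs,ys].astype(np.float32)); print('yellow',stt[i])
        for u,v in cv2.boxPoints(r): w=ww(f,u,v,6); print(w,(R.T@(w-t)).round(1))
E
python3 lug.py w8
```

```text
tcp [436.67993373 315.62005686 179.94067169] R [0.999 0.033]
orange [299 174  20  39 721] ((308.5, 193.0), (38.0, 19.0), 90.0)
[450.5 338.5  50. ] [ 14.6 -22.4 129.9]
[451.1 320.1  50. ] [ 14.6  -4.  129.9]
[412.8 318.9  50. ] [-23.8  -4.1 129.9]
[412.1 337.9  50. ] [-23.8 -23.1 129.9]
orange [609 237  16  25 177] ((615.6890258789062, 248.70120239257812), (9.087112426757812, 25.63158416748047), 20.2248592376709)
[ 346.9 -129.6   50. ] [-104.4  442.   130.1]
[ 386.5 -135.6   50. ] [-65.  449.3 130.1]
[ 380.4 -166.5   50. ] [-72.1 480.  130.1]
[ 339.2 -160.7   50. ] [-113.1  472.8  130.1]
orange [ 42 362  27  38 191] ((52.9615478515625, 382.8077087402344), (43.0400505065918, 10.294881820678711), 60.2551155090332)
[ 30.3 923.5  50. ] [-386.1 -621.   129.8]
[ 67.3 866.   50. ] [-351.  -562.3  129.8]
[-49.9 865.8  50. ] [-468.2 -566.   129.8]
[-99.5 929.1  50. ] [-515.7 -630.9  129.8]
orange [  3 384  29  16 117] ((17.430173873901367, 397.7056579589844), (17.46176528930664, 23.021728515625), 55.61965560913086)
[-295.  1371.2   50. ] [ -696.5 -1079.2   129.7]
[-100.3 1090.5   50. ] [-511.1
[... 172 characters left out ...]
 174. ]
[685.9  44.1   6. ] [240.1 279.5 174. ]
[692.3 -97.2   6. ] [241.9 421.  174. ]
[681.3 -90.6   6. ] [231.1 414.  174. ]
yellow [223 158  93   8 601]
[459.5 429.3   6. ] [  26.6 -112.9  173.9]
[461.4 324.3   6. ] [ 25.   -7.9 173.9]
[453.5 324.    6. ] [ 17.1  -7.9 173.9]
[451.4 429.5   6. ] [  18.5 -113.4  173.9]
yellow [317 159  31   6  96]
[454.7 321.9   6. ] [ 18.2  -5.7 173.9]
[460.3 322.    6. ] [ 23.8  -5.6 173.9]
[461.5 288.9   6. ] [ 23.9  27.5 173.9]
[456.  288.7   6. ] [ 18.4  27.5 173.9]
yellow [348 159  52   7 264]
[461.6 287.8   6. ] [ 24.   28.6 173.9]
[464.5 230.    6. ] [ 25.   86.4 174. ]
[457.6 229.5   6. ] [ 18.1  86.7 174. ]
[454.9 287.5   6. ] [ 17.3  28.7 173.9]
```

The keeper is still where I set it down: lug at (431.7,329.0), yaw about 1.5–2°. Regripping it at the same spot.

servo_tool --commands '[{"dx": -0.0047,"dy": -0.0138,"dz": 0,"ax": 0,"ay": 0,"az": 0,"grip": 0.45},{"dx": 0,"dy": 0,"dz": 0.04,"ax": 0,"ay": 0,"az": 0,"grip": 0.45},{"dx": 0,"dy": 0,"dz": 0.04,"ax": 0,"ay": 0,"az": 0,"grip": 0.45},{"dx": 0,"dy": 0,"dz": 0.04,"ax": 0,"ay": 0,"az": 0,"grip": 0.45},{"dx": 0,"dy": 0,"dz": 0.025,"ax": 0,"ay": 0,"az": 0,"grip": 0.45},{"dx": 0,"dy": 0,"dz": 0.0125,"ax": 0,"ay": 0,"az": 0,"grip": 0.45},{"dx": 0,"dy": 0,"dz": 0,"ax": 0,"ay": 0,"az": 0,"grip": 0.45},{"dx": 0,"dy": 0,"dz": 0,"ax": 0,"ay": 0,"az": 0,"grip": 0.45},{"dx": 0,"dy": 0,"dz": 0,"ax": 0,"ay": 0,"az": 0,"grip": 0.45}]'

```text
t: 26.18
tcp_pos: [432.1, 329.6, 23.6]
ee_rot: [[0.999, 0.033, 0.002], [0.033, -0.999, 0.001], [0.002, -0.001, -1.0]]
ft_force: [-0.1, 0.8, 0.2]
gripper_width: 38.3
finger_force: 0.0
```

servo_tool --commands '[{"dx": 0,"dy": 0,"dz": 0,"ax": 0,"ay": 0,"az": 0,"grip": 0},{"dx": 0,"dy": 0,"dz": 0,"ax": 0,"ay": 0,"az": 0,"grip": 0},{"dx": 0,"dy": 0,"dz": 0,"ax": 0,"ay": 0,"az": 0,"grip": 0},{"dx": 0,"dy": 0,"dz": 0,"ax": 0,"ay": 0,"az": 0,"grip": 0},{"dx": 0,"dy": 0,"dz": 0,"ax": 0,"ay": 0,"az": 0,"grip": 0},{"dx": 0,"dy": 0,"dz": 0,"ax": 0,"ay": 0,"az": 0,"grip": 0}]' --newtons 50

```text
t: 26.68
tcp_pos: [431.7, 329.9, 24.0]
ee_rot: [[0.999, 0.034, 0.003], [0.034, -0.999, 0.001], [0.003, -0.001, -1.0]]
ft_force: [-0.0, -1.3, 4.8]
gripper_width: 17.9
finger_force: 48.7
```

servo_tool --commands '[{"dx": 0,"dy": 0,"dz": -0.03,"ax": 0,"ay": 0,"az": 0,"grip": 0},{"dx": 0,"dy": 0,"dz": -0.03,"ax": 0,"ay": 0,"az": 0,"grip": 0},{"dx": 0,"dy": 0,"dz": -0.04,"ax": 0,"ay": 0,"az": 0,"grip": 0},{"dx": 0.0112,"dy": 0.038,"dz": 0,"ax": 0,"ay": 0,"az": 0,"grip": 0},{"dx": 0.0112,"dy": 0.038,"dz": 0,"ax": 0,"ay": 0,"az": 0,"grip": 0},{"dx": 0.0112,"dy": 0.038,"dz": 0,"ax": 0,"ay": 0,"az": 0,"grip": 0},{"dx": 0.0112,"dy": 0.038,"dz": 0,"ax": 0,"ay": 0,"az": 0,"grip": 0},{"dx": 0.0112,"dy": 0.038,"dz": 0,"ax": 0,"ay": 0,"az": 0,"grip": 0},{"dx": 0.0112,"dy": 0.038,"dz": 0,"ax": 0,"ay": 0,"az": 0,"grip": 0},{"dx": 0.0112,"dy": 0.038,"dz": 0,"ax": 0,"ay": 0,"az": 0,"grip": 0},{"dx": 0.0112,"dy": 0.038,"dz": 0,"ax": 0,"ay": 0,"az": 0,"grip": 0},{"dx": 0,"dy": 0,"dz": 0.02,"ax": 0,"ay": 0,"az": 0,"grip": 0}]'

```text
t: 27.68
tcp_pos: [535.0, 22.6, 105.8]
ee_rot: [[1.0, 0.028, 0.01], [0.028, -1.0, -0.003], [0.009, 0.004, -1.0]]
ft_force: [1.0, -0.4, -1.7]
gripper_width: 17.7
finger_force: 49.7
```

servo_tool --commands '[{"dx": 0,"dy": 0,"dz": 0,"ax": 0,"ay": 0,"az": 0,"grip": 0},{"dx": 0,"dy": 0,"dz": 0,"ax": 0,"ay": 0,"az": 0,"grip": 0},{"dx": 0,"dy": 0,"dz": 0,"ax": 0,"ay": 0,"az": 0,"grip": 0},{"dx": 0,"dy": 0,"dz": 0,"ax": 0,"ay": 0,"az": 0,"grip": 0}]'

```text
t: 28.02
tcp_pos: [530.7, 30.1, 103.6]
ee_rot: [[0.999, 0.036, 0.001], [0.036, -0.999, -0.0], [0.001, 0.0, -1.0]]
ft_force: [-0.7, 0.1, -2.3]
gripper_width: 17.8
finger_force: 49.7
```

```bash
python3 -c "
from h import *
st(-61,0,60); print(tool(np.array([532.2,29.1,54])-telemetry.sense()['tcp_pos']))
snap('wrist','w9')"
```

```text
caddy tcp [-62.1   0.8 103.6] world [530.7  30.1 103.6] rot in caddy
 [[ 1.     0.002  0.001]
 [ 0.002 -1.    -0.   ]
 [ 0.001  0.    -1.   ]] ft [-0.7  0.1 -2.3] 17.79081886407249
shift [0.0011 0.0008 0.0436]
[0.0014 0.0011 0.0496]
```

servo_tool --commands '[{"dx": 0.0014,"dy": 0.001,"dz": 0.02,"ax": 0,"ay": 0,"az": 0,"grip": 0},{"dx": 0,"dy": 0,"dz": 0.015,"ax": 0,"ay": 0,"az": 0,"grip": 0},{"dx": 0,"dy": 0,"dz": 0.006,"ax": 0,"ay": 0,"az": 0,"grip": 0},{"dx": 0,"dy": 0,"dz": 0,"ax": 0,"ay": 0,"az": 0,"grip": 0},{"dx": 0,"dy": 0,"dz": 0,"ax": 0,"ay": 0,"az": 0,"grip": 0},{"dx": 0,"dy": 0,"dz": 0,"ax": 0,"ay": 0,"az": 0,"grip": 0},{"dx": 0,"dy": 0,"dz": 0.005,"ax": 0,"ay": 0,"az": 0,"grip": 0},{"dx": 0,"dy": 0,"dz": 0.005,"ax": 0,"ay": 0,"az": 0,"grip": 0},{"dx": 0,"dy": 0,"dz": 0,"ax": 0,"ay": 0,"az": 0,"grip": 0},{"dx": 0,"dy": 0,"dz": 0,"ax": 0,"ay": 0,"az": 0,"grip": 0}]'

```text
t: 28.9
tcp_pos: [531.9, 28.1, 51.3]
ee_rot: [[0.999, 0.034, -0.001], [0.034, -0.999, 0.0], [-0.001, -0.0, -1.0]]
ft_force: [-0.0, 1.1, -1.5]
gripper_width: 17.6
finger_force: 49.7
```

servo_tool --commands '[{"dx": 0,"dy": -0.001,"dz": 0.003,"ax": 0,"ay": 0,"az": 0,"grip": 0},{"dx": 0,"dy": 0,"dz": 0.003,"ax": 0,"ay": 0,"az": 0,"grip": 0},{"dx": 0,"dy": 0,"dz": 0.001,"ax": 0,"ay": 0,"az": 0,"grip": 0},{"dx": 0,"dy": 0,"dz": 0,"ax": 0,"ay": 0,"az": 0,"grip": 0},{"dx": 0,"dy": 0,"dz": 0,"ax": 0,"ay": 0,"az": 0,"grip": 0},{"dx": 0,"dy": 0,"dz": 0,"ax": 0,"ay": 0,"az": 0,"grip": 0}]'

```text
t: 29.4
tcp_pos: [532.1, 29.1, 44.6]
ee_rot: [[0.999, 0.034, 0.0], [0.034, -0.999, -0.0], [0.0, 0.0, -1.0]]
ft_force: [1.2, -0.1, -1.7]
gripper_width: 17.4
finger_force: 49.7
```

servo_tool --commands '[{"dx": 0.005,"dy": 0,"dz": 0,"ax": 0,"ay": 0,"az": 0,"grip": 0},{"dx": 0.005,"dy": 0,"dz": 0,"ax": 0,"ay": 0,"az": 0,"grip": 0},{"dx": 0.004,"dy": 0,"dz": 0,"ax": 0,"ay": 0,"az": 0,"grip": 0},{"dx": 0.003,"dy": 0,"dz": 0,"ax": 0,"ay": 0,"az": 0,"grip": 0},{"dx": 0.001,"dy": 0,"dz": 0,"ax": 0,"ay": 0,"az": 0,"grip": 0},{"dx": 0,"dy": 0,"dz": 0,"ax": 0,"ay": 0,"az": 0,"grip": 0},{"dx": 0,"dy": 0,"dz": 0,"ax": 0,"ay": 0,"az": 0,"grip": 0},{"dx": 0,"dy": 0,"dz": 0,"ax": 0,"ay": 0,"az": 0,"grip": 0}]'

```text
t: 30.07
tcp_pos: [549.9, 29.8, 44.5]
ee_rot: [[0.999, 0.034, -0.0], [0.034, -0.999, 0.0], [-0.0, -0.0, -1.0]]
ft_force: [-0.6, -0.7, -1.7]
gripper_width: 18.0
finger_force: 49.7
```

servo_tool --commands '[{"dx": 0.001,"dy": 0,"dz": 0,"ax": 0,"ay": 0,"az": 0,"grip": 0},{"dx": 0.001,"dy": 0,"dz": 0,"ax": 0,"ay": 0,"az": 0,"grip": 0},{"dx": 0,"dy": 0,"dz": 0.0005,"ax": 0,"ay": 0,"az": 0,"grip": 0},{"dx": 0,"dy": 0,"dz": 0,"ax": 0,"ay": 0,"az": 0,"grip": 0},{"dx": 0,"dy": 0,"dz": 0,"ax": 0,"ay": 0,"az": 0,"grip": 0}]'

```text
t: 30.48
tcp_pos: [551.9, 29.8, 44.2]
ee_rot: [[0.999, 0.034, -0.0], [0.034, -0.999, 0.0], [-0.0, -0.0, -1.0]]
ft_force: [-2.3, -0.0, 2.4]
gripper_width: 17.6
finger_force: 50.2
```

servo_tool --commands '[{"dx": 0.001,"dy": 0,"dz": 0,"ax": 0,"ay": 0,"az": 0,"grip": 0},{"dx": 0,"dy": 0,"dz": 0,"ax": 0,"ay": 0,"az": 0,"grip": 0},{"dx": 0,"dy": 0,"dz": 0,"ax": 0,"ay": 0,"az": 0,"grip": 0},{"dx": 0,"dy": 0,"dz": 0,"ax": 0,"ay": 0,"az": 0,"grip": 0}]'

```text
t: 30.82
tcp_pos: [552.2, 29.8, 44.4]
ee_rot: [[0.999, 0.034, -0.002], [0.034, -0.999, -0.0], [-0.002, -0.0, -1.0]]
ft_force: [-6.3, -0.8, 6.2]
gripper_width: 17.5
finger_force: 50.7
```

servo_tool --commands '[{"dx": 0.001,"dy": 0,"dz": 0,"ax": 0,"ay": 0,"az": 0,"grip": 0},{"dx": 0,"dy": 0,"dz": 0,"ax": 0,"ay": 0,"az": 0,"grip": 0},{"dx": 0,"dy": 0,"dz": 0,"ax": 0,"ay": 0,"az": 0,"grip": 0},{"dx": 0,"dy": 0,"dz": 0,"ax": 0,"ay": 0,"az": 0,"grip": 0}]'

```text
t: 31.15
tcp_pos: [552.6, 29.9, 44.5]
ee_rot: [[0.999, 0.034, -0.003], [0.034, -0.999, -0.0], [-0.003, 0.0, -1.0]]
ft_force: [-9.7, -1.0, 9.5]
gripper_width: 17.5
finger_force: 51.1
```

Force is building to about 10 N with hardly any travel, so the slots are on the shanks and the keeper is home. I'll release, lift clear and check.

servo_tool --commands '[{"dx": -0.001,"dy": 0,"dz": 0,"ax": 0,"ay": 0,"az": 0,"grip": 0},{"dx": 0,"dy": 0,"dz": 0,"ax": 0,"ay": 0,"az": 0,"grip": 0.45},{"dx": 0,"dy": 0,"dz": 0,"ax": 0,"ay": 0,"az": 0,"grip": 0.45},{"dx": 0,"dy": 0,"dz": 0,"ax": 0,"ay": 0,"az": 0,"grip": 0.45},{"dx": 0,"dy": 0,"dz": 0,"ax": 0,"ay": 0,"az": 0,"grip": 0.45},{"dx": 0,"dy": 0,"dz": 0,"ax": 0,"ay": 0,"az": 0,"grip": 0.45},{"dx": 0,"dy": 0,"dz": -0.03,"ax": 0,"ay": 0,"az": 0,"grip": 0.45},{"dx": 0,"dy": 0,"dz": -0.04,"ax": 0,"ay": 0,"az": 0,"grip": 0.45},{"dx": 0,"dy": 0,"dz": -0.04,"ax": 0,"ay": 0,"az": 0,"grip": 0.45},{"dx": 0,"dy": 0,"dz": -0.04,"ax": 0,"ay": 0,"az": 0,"grip": 0.45},{"dx": 0,"dy": 0,"dz": 0,"ax": 0,"ay": 0,"az": 0,"grip": 0.45},{"dx": 0,"dy": 0,"dz": 0,"ax": 0,"ay": 0,"az": 0,"grip": 0.45}]'

```text
t: 32.15
tcp_pos: [554.0, 29.7, 196.1]
ee_rot: [[0.999, 0.034, 0.005], [0.034, -0.999, -0.001], [0.005, 0.001, -1.0]]
ft_force: [-0.5, -1.1, -1.7]
gripper_width: 38.3
finger_force: 0.0
```

```bash
python3 lug.py w10 | head -6; python3 -c "
from h import *
print(telemetry.sense()['ft_force']); snap('scene','s2'); snap('side','d2')
a=cv2.resize(cv2.imread('pics/w10.png')[20:300,140:500],(514,400)); b=cv2.resize(cv2.imread('pics/side0.png')[0:1,0:1],(1,1))
s=cv2.resize(cv2.imread('pics/s2.png')[100:300,200:343],(286,400),interpolation=cv2.INTER_CUBIC)
cv2.imwrite('pics/fin.png',np.hstack([a,s]))"
```

```text
tcp [553.06255466  29.81515445 194.17695046] R [0.999 0.034]
orange [615  36  24  30 568] ((626.5, 50.5), (29.0, 23.0), 90.0)
[ 803.9 -392.4   50. ] [236.3 430.4 144.4]
[ 829.2 -467.1   50. ] [259.  506.  144.5]
[ 776.7 -459.5   50. ] [206.8 496.6 144.4]
[ 756.4 -387.2   50. ] [189.  423.6 144.4]
[ 0.06587947 -0.33172448 -0.37051278]
```

View pics/fin.png

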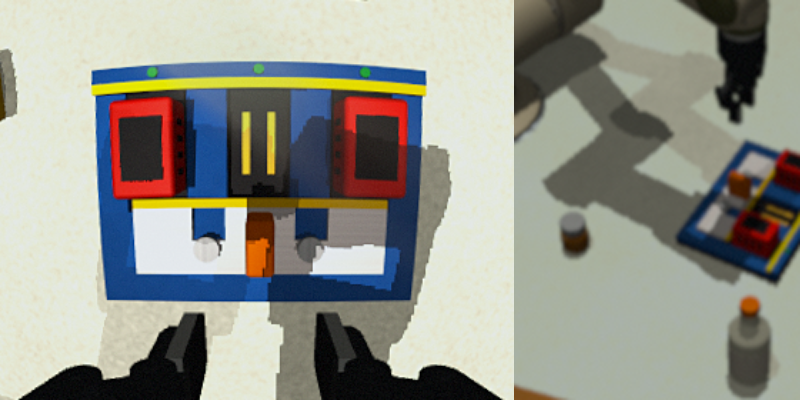

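Both packs sit in their outer pockets and the keeper is on with its studs in the slots. One last numeric check of stud to keeper front edge, which should be at least 38 mm.

```bash
python3 -c "
from h import *
f=lambda u,v,z:(C.T@(ww('w10',140+u/1.428,20+v/1.4286,z)-O)).round(1)
print('stud',f(207,248,34.5),f(309,248,34.5),'front',f(207,200,26),f(309,201,26),'rear',f(135,275,26),'A top',f(117,97,66),f(172,97,66),f(115,197,66),'B',f(405,97,66),f(405,195,66))"
```

```text
stud [-50.1  39.5  34.5] [-50.1 -38.4  34.5] front [-14.3  39.7  26. ] [-15.1 -38.6  26. ] rear [-74.4 100.9  26. ] A top [63.5 96.6 66. ] [61.1 57.8 66. ] [ -6. 100.  66.] B [ 63.7 -99.9  66. ] [  -4.6 -101.9   66. ]
```

```bash
python3 - <<'E'
from h import *
for f in ('w0','w2','w10'):
    p=np.load(f'pics/{f}.npz')['p']; hsv=cv2.cvtColor(p,cv2.COLOR_RGB2HSV); m=cv2.inRange(hsv,(22,150,60),(34,255,255))
    q=[]
    for v,u in zip(*np.nonzero(m)):
        c=C.T@(ww(f,u,v,26)-O)
        if -28<c[0]<-5 and 25<abs(c[1])<95: q.append([*c[:2]])
    q=np.array(q)
    for s in(1,-1):
        k=q[q[:,1]*s>0]; print(f,s,len(k),k[:,0].min().round(1),k[:,0].mean().round(1),k[:,0].max().round(1))
E
```

```text
w0 1 323 -20.9 -17.4 -14.3
w0 -1 347 -21.5 -17.2 -13.6
w2 1 643 -21.2 -17.0 -13.2
w2 -1 628 -21.4 -17.5 -13.6
w10 1 404 -19.7 -15.7 -11.6
w10 -1 367 -19.5 -16.0 -12.2
```

The keeper is about 1.5 mm further home than in its original locked position, so it's hard against the stop. Handing in.

```bash
python3 -c "
from workcell import env
print(env.job_done())"
```

```text
the job is handed in; nothing more can be done
None
```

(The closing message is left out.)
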